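# Line up the bolt holders, shut the guard and wind the torque rig one full turn

## Task

Shut the guard of the torque rig by folding its two flaps fully down over the rotor, the plain flap first and then the orange-lipped one, and stand the grey bolt holder blocks in an even row on the feed plate: one upright in the middle of each marked bay, squared up and flush against the long dark fence, starting from the bay next to the red end stop and leaving no empty bay between them. Only with the guard shut wind the crank clockwise (seen from above): on to the red mark and then one further full turn, so that its handle stops over the red mark again. Leave the other things on the bench where they are, and finish with the guard shut and every block still in its bay.

Things in the scene. Friction and masses are not known exactly. Their poses are not given: they have to be found in the camera images.
- holder1: grey polymer bolt holder block, 50 (own x) x 64 (own y) x 40 mm high, the steel hex head of a rotor bolt fixed upright in the middle of its top: 30 mm across flats, 26 mm tall (top 66 mm above the underside), one pair of flats facing own +y and -y. 0.2 to 0.45 kg. Origin: centre of underside, z up. Three or four such blocks are present; an absent one reads None from the start.
- holder2: grey polymer bolt holder block, 50 (own x) x 64 (own y) x 40 mm high, the steel hex head of a rotor bolt fixed upright in the middle of its top: 30 mm across flats, 26 mm tall (top 66 mm above the underside), one pair of flats facing own +y and -y. 0.2 to 0.45 kg. Origin: centre of underside, z up. Three or four such blocks are present; an absent one reads None from the start.
- holder3: grey polymer bolt holder block, 50 (own x) x 64 (own y) x 40 mm high, the steel hex head of a rotor bolt fixed upright in the middle of its top: 30 mm across flats, 26 mm tall (top 66 mm above the underside), one pair of flats facing own +y and -y. 0.2 to 0.45 kg. Origin: centre of underside, z up. Three or four such blocks are present; an absent one reads None from the start.
- holder4: grey polymer bolt holder block, 50 (own x) x 64 (own y) x 40 mm high, the steel hex head of a rotor bolt fixed upright in the middle of its top: 30 mm across flats, 26 mm tall (top 66 mm above the underside), one pair of flats facing own +y and -y. 0.2 to 0.45 kg. Origin: centre of underside, z up. Three or four such blocks are present; an absent one reads None from the start.
- feed_plate: fixed aluminium plate, 262 (own x) x 90 (own y) x 8 mm, black lines mark four bays in a row along own x. Along its -y edge a dark steel fence, 10 mm thick, top 38 mm above the bench, inner face at own y = -35 mm. A red end stop (8 mm thick, top 28 mm above the bench, inner face at own x = +123 mm) closes the +x end, beside bay 1. Origin: centre of the underside on the bench.
- bay1 (a point): bay 1 of the feed plate, counted from the red end stop; pitch 62 mm. On the plate's upper face, where the underside centre of a correctly placed block comes: middle of the bay, block flush on the fence. Axes as the feed plate's (fence on the -y side); a placed block's own y lies along this y, either way round.
- bay2 (a point): bay 2 of the feed plate, counted from the red end stop; pitch 62 mm. On the plate's upper face, where the underside centre of a correctly placed block comes: middle of the bay, block flush on the fence. Axes as the feed plate's (fence on the -y side); a placed block's own y lies along this y, either way round.
- bay3 (a point): bay 3 of the feed plate, counted from the red end stop; pitch 62 mm. On the plate's upper face, where the underside centre of a correctly placed block comes: middle of the bay, block flush on the fence. Axes as the feed plate's (fence on the -y side); a placed block's own y lies along this y, either way round.
- bay4 (a point): bay 4 of the feed plate, counted from the red end stop; pitch 62 mm. On the plate's upper face, where the underside centre of a correctly placed block comes: middle of the bay, block flush on the fence. Axes as the feed plate's (fence on the -y side); a placed block's own y lies along this y, either way round.
- flap_plain (a joint): plain aluminium guard flap on the left (rig +y) side of the housing: 0 = folded fully down, flat over the housing; grows as it opens outward, up to 2.3 rad. Stiff hinge: it stays where it is left and must be pushed all the way down (about 2 to 4 N).
- flap_lip (a joint): aluminium guard flap with an orange lip along its free edge, on the right (rig -y) side: 0 = folded fully down; grows as it opens outward, up to 2.3 rad. Same stiff hinge.
- flap_plain_hinge (a point): middle of the plain flap's hinge line, 100 mm above the bench; turns with the flap. The flap is 118 mm wide along the hinge (rig x), 74 mm long and 5 mm thick, its upper face 6 mm above the hinge line when shut.
- flap_plain_edge (a point): middle of the plain flap's free edge
- flap_lip_hinge (a point): middle of the lipped flap's hinge line, 100 mm above the bench; turns with the flap. The flap is 118 mm wide along the hinge, 84 mm long and 5 mm thick, its upper face 6 mm above the hinge line when shut.
- flap_lip_edge (a point): middle of the lipped flap's free edge
- rig: fixed rig: open-topped grey housing 120 (own x) x 150 (own y) x 100 mm high, slow rotor inside, a guard flap hinged along the top of its +y and -y sides, each leaning open outward at the start (up to 180 mm above the bench); centred 150 mm to own -x and 190 mm to own +y of it a blue gearbox 160 x 160 x 60 mm, crank on top. Origin: centre of the housing underside; own x away from the robot.
- crank (a joint): crank angle: 0 when the arm points along rig +y with the handle over the red mark on the gearbox; grows clockwise seen from above, counting whole turns (6.283 = at the mark one full turn later). It starts up to 1 rad short of the mark (negative), turns with light friction (about 2 N at the handle) and stays where it is left.
- crank_axis (a point): point on the crank's vertical turning axis, 109 mm above the bench, at the height of crank_grip; turns with the crank
- crank_grip (a point): middle of the crank's upright black handle, 65 mm from the axis: a sleeve 26 mm across and 50 mm tall (from 84 to 134 mm above the bench) that spins freely on its pin. The arm below it lies 72 to 82 mm above the bench.
- nut: heavy brass hex nut, 60 mm across flats, 30 mm tall; leave it alone. Origin: centre of the underside
- socket: nickel-plated socket, 44 mm across, 62 mm tall, standing; leave it alone. Origin: centre of the underside
- hex_key: steel hex key, 150 mm long with a 50 mm short arm; leave it alone
- wrench: wrench, 190 mm long; leave it alone
- oil: oil bottle, 56 mm across, 130 mm tall; leave it alone
Things that resemble listed ones, but are neither listed nor needed, are in the scene too. What is shaped like the holder1 but blue is not meant. Leave any green or yellow look-alike of the holder3 alone.

How it is judged:
By the outcome, as a careful person would: the job done as asked, in the order asked, and still so for the second after the job is handed in, with the robot touching nothing.
Of holder1, holder2, holder3, holder4 only 3 to 4 are there at a start; the rules pass over those that are not, and their reading is None.
At some moment in a run one of holder1, holder2, holder3, holder4 may be knocked a few centimetres aside while the robot is not near it.
Once in a run the grip may slacken for a moment while it holds something.
It also fails if it takes over 210 s, if anything falls off the work surface, if the arm or the gripper's body presses on something with over 40 N, if the wrist force passes 120 N, or if a joint passes its speed limit or range.

## Robot

A 6-joint arm with a two-finger parallel gripper is mounted at the origin on the work surface. World frame = base frame: x ahead of the robot, y to its left, z up, the work surface at z = 0. Lengths are in mm, angles in rad, forces in N, time in s.
With the tool pointing down it reaches from about 275 to 750 mm from the base axis. Payload 10.2 kg.
Tool frame: the origin (TCP) lies midway between the tips of the shut fingers; the grasp point (between the pads) lies 19 mm behind it; z points along the fingers, y is the line along which they close (so a half turn about z gives the same grasp; the last joint's range is limited). The gripper opens to 85 mm and grips with 20 to 120 N. Pads are 22 mm wide; open, the fingers measure 114 mm over their backs; the gripper's body (76 mm by 85 mm) begins 54 mm behind the grasp point. The pads swing forward as they close: fully open they stand 13 mm farther back than shut.
Start: joints at [0.896, 0.313, 1.498, -0, 1.331, -0.223], TCP at [229.22, 472.323, 231.294] pointing down, gripper open.
Joint ranges: [-2.94, 2.94], [-0.97, 2.17], [0.19, 2.56], [-1.23, 4.37], [0.02, 3.11], [-2.88, 2.88]. Speed limits (rad/s): [2.39, 2.39, 3.01, 3.14, 3.14, 3.14].

## Interface

Orientations are given as a unit quaternion [w, x, y, z].
In Python, from rig import ctrl gives the robot as it stands.
- The arm moves only by the tool arm_command, never from a script. Its argument "increments" is a list of rows, each an object with "dr": the turn, a rotation vector about the tool's x, y, z in units of pi/4 rad (1.0 is pi/4 rad), a list of three; "offset": the shift along the tool's x, y, z in units of 120 mm (1.0 is 120 mm), a list of three; "hand": the opening, from -1 (shut) to 1 (fully open). A call has 1 to 8 rows; each row shifts and turns the commanded pose from where the row before left it, along the tool's axes as they then stand; what a row does not reach is not made up. A row lasts 1/10 s, in which the tool goes at most 50 mm and 8.59 degrees, less where a joint would pass 70% of its speed; a pose out of reach is approached as far as the arm can. A call with a number of a shift or a turn outside -1 to 1 is refused whole. A call with a gripper value outside its range is refused whole. The fingers move at their own pace and stop on an object; "grip_force" is the grip in N (left out, the last holds). Time passes only in rows, so rows that do not move let the fingers close. It gives the time, the measured TCP pose, the force, the opening and the grip force at its end, in the units of the state.
- ctrl.sense(): the state, without advancing time (a new reading comes with each control period).
- ctrl.capture(name): name is "scene" or "side" or "wrist"; returns the picture (384x512x3 uint8, red, green, blue); there is no depth.
- ctrl.camera_info(name): a dict with "K" (3x3 intrinsics, pixels), "dist" ([k1, k2, p1, p2, k3] as OpenCV has them; the pictures are not rectified), "R" (3x3) and "t" (3): a world point X has camera coordinates R X + t. Camera axes: x right, y down, z forward; pixel columns grow to the right and rows downward; lengths in mm; the calibration is good to about 2 mm. A picture is of the moment at which its call begins: read the wrist's pose just before it. camera_info takes no time and is no camera call; for the wrist camera it gives the pose at the moment of the call.
- ctrl.finish_job(): hands the job in; it is judged then, once.
The state is a dict: "time_s": time; "joints": joint angles; "dq": joint speeds; "tau": joint torques, N m; "eef_pos": TCP position; "ee_rot": TCP orientation; "force": force on the tool from outside, world axes, zero at the start; "wrist_torque": the same for the moment, N m; "grip_width": opening from 0.0 (shut) to 1.0 (fully open); "grip_force": force on a finger pad.
Only numpy, scipy, OpenCV 4.12 (cv2) and the standard library are available. Lean on these libraries where they do the work, as an engineer would, in place of code of your own. Each camera call takes 0.05 s, during which the arm holds its last target. There are 200 camera calls.

## Working session

There is one attempt and no reset: what is moved stays moved. The work goes in short steps, Python scripts to look and compute and a tool call to move; the robot and the scene stay as the last step left them, time stands still between calls to the robot, and variables do not carry over. Pictures are saved under pics/ and viewed, at most 14 in all, crops included, and the job is handed in when it is done.

Besides the shell and the picture viewer there is one more tool, called by a JSON object that holds its "api" and its "payload". arm_command: Moves the arm, as the interface text tells. Shifts and turns lie within -1 to 1; 1 stands for 120 mm of shift or pi/4 rad of turn. Its arguments: {"type":"object","properties":{"increments":{"type":"array"},"grip_force":{"type":"number"}},"required":["increments"]}

```bash
mkdir -p pics; ls
python3 - <<'E'
from rig import ctrl
import cv2,numpy as np
ims=[]
for n in ("scene","side","wrist"):
    i=ctrl.camera_info(n); print(n,np.round(i["K"],1).tolist(),np.round(i["dist"],4),np.round(i["R"],4).tolist(),np.round(i["t"],1))
    im=ctrl.capture(n)[:,:,::-1]; cv2.imwrite(f"pics/{n}0.png",im)
    cv2.imwrite(f"pics/{n}0b.png",cv2.resize(im,(800,600),interpolation=cv2.INTER_CUBIC))
print(ctrl.sense())
E
```

```text
pics
scene [[461.4, 0.0, 251.8], [0.0, 461.4, 184.7], [0.0, 0.0, 1.0]] [-0.0331  0.      0.      0.      0.    ] [[-0.4541, 0.891, 0.0011], [0.4808, 0.2461, -0.8416], [-0.7501, -0.3816, -0.5401]] [ 246.4 -165.7 1749.4]
side [[450.5, 0.0, 254.8], [0.0, 450.5, 190.4], [0.0, 0.0, 1.0]] [0.0156 0.     0.     0.     0.    ] [[0.9099, -0.4147, -0.0084], [-0.2567, -0.547, -0.7968], [0.3258, 0.7272, -0.6042]] [-475.3  175.6 1127.8]
wrist [[301.2, 0.0, 252.4], [0.0, 301.2, 193.5], [0.0, 0.0, 1.0]] [-0.0683  0.      0.      0.      0.    ] [[0.4377, 0.8991, 0.0001], [0.8658, -0.4215, 0.2697], [0.2425, -0.118, -0.963]] [-523.5  -34.6  378.8]
{'time_s': 0.15, 'joints': array([ 8.95600118e-01,  3.13330198e-01,  1.49827125e+00,  3.59504008e-05,
        1.33102489e+00, -2.23450546e-01]), 'dq': array([ 0.00047753, -0.00124954, -0.00198224,  0.0016022 ,  0.00020422,
       -0.00016418]), 'tau': array([ 1.67533879e-03, -4.12366104e+01, -2.59797084e+01, -2.10965395e-04,
        3.20562307e-03,  2.94451013e-06]), 'eef_pos': array([229.07897617, 472.16085748, 230.85881011]), 'ee_rot': array([-2.40220510e-04,  2.23961247e-01,  9.74597913e-01, -4.57959993e-04]), 'force': array([ 0.74778797,  0.33202232, -0.38279986]), 'wrist_torque': array([ 0.01853258,  0.02240429, -0.00650674]), 'grip_force': 0.0, 'grip_width': 0.9973509370399197}
```

View pics/scene0b.png

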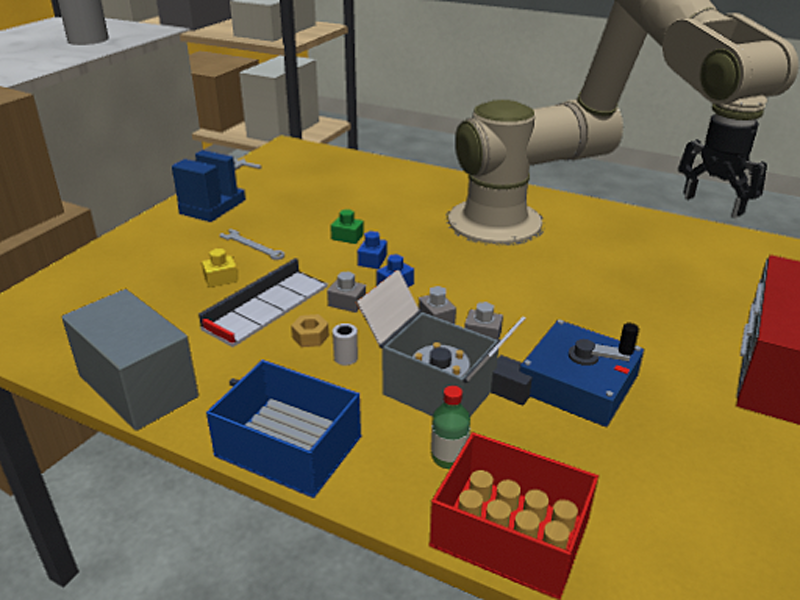

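View pics/side0b.png

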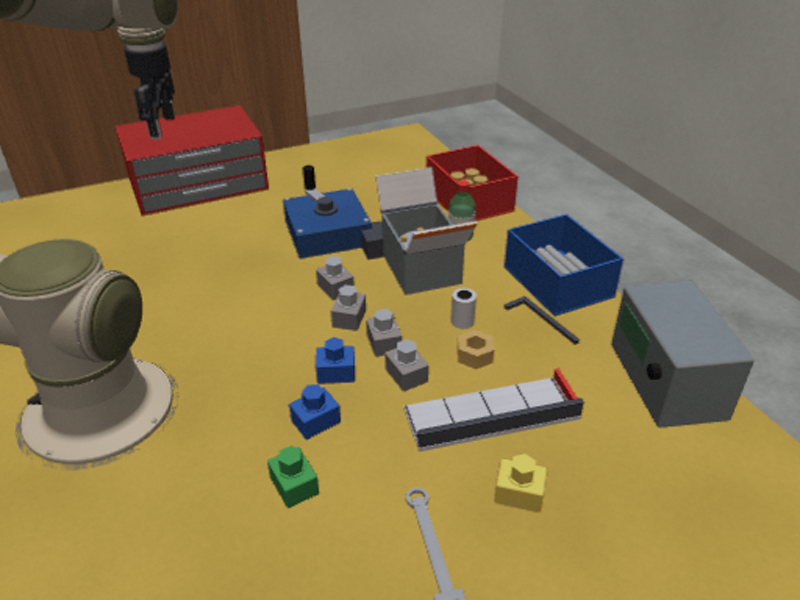

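Side view (800-scale) shows grey holders at (335,275), (348,305), (383,330) and (405,362). Look-alikes are blue at (335,358) and (313,408), green at (292,472) and yellow at (521,480). The plate's fence is on its near side and the red stop is on the right. The lipped flap is nearest, with the plain flap behind it.

```bash
cat > h.py <<'E'
import numpy as np, cv2
from scipy.optimize import least_squares
from scipy.spatial.transform import Rotation as Ro
from rig import ctrl
def info(n): 
    i=ctrl.camera_info(n); return {k:np.array(v,float) for k,v in i.items()}
def proj(i,X):
    return cv2.projectPoints(np.atleast_2d(np.array(X,float)),cv2.Rodrigues(i["R"])[0],i["t"],i["K"],i["dist"])[0][:,0]
def ray(i,uv,z):
    p=cv2.undistortPoints(np.array(uv,float).reshape(-1,1,2),i["K"],i["dist"])[:,0]
    d=np.c_[p,np.ones(len(p))]@i["R"]; c=-i["R"].T@i["t"]
    s=(z-c[2])/d[:,2]; return c+s[:,None]*d
def tool(): 
    s=ctrl.sense(); q=s["ee_rot"]; return s["eef_pos"],Ro.from_quat([q[1],q[2],q[3],q[0]])
def state():
    s=ctrl.sense(); p,R=tool(); print("t",round(s["time_s"],2),"p",p.round(1),"yaw(x-axis) deg",np.degrees(np.arctan2(R.as_matrix()[1,0],R.as_matrix()[0,0])).round(2),"zax",R.as_matrix()[:,2].round(4),"F",s["force"].round(1),"w",round(s["grip_width"],3),"gf",round(s["grip_force"],1))
def plan(P,yaw=None):
    """tool-axis offset units to reach P (TCP), and dr z units to have tool x-axis at yaw (deg), tool down"""
    p,R=tool(); print("offset units",(R.inv().apply(np.array(P)-p)/120).round(4))
    if yaw is not None:
        c,s=np.cos(np.radians(yaw)),np.sin(np.radians(yaw))
        T=Ro.from_matrix(np.array([[c,s,0],[s,-c,0],[0,0,-1.]])); print("dr units",((R.inv()*T).as_rotvec()/(np.pi/4)).round(4))
def snap(n,f,crop=None,size=(800,600)):
    p,R=tool(); i=info(n); im=ctrl.capture(n)[:,:,::-1]; cv2.imwrite(f"pics/{f}_raw.png",im); np.savez(f"pics/{f}.npz",**i)
    if crop: im=im[crop[1]:crop[3],crop[0]:crop[2]]
    cv2.imwrite(f"pics/{f}.png",cv2.resize(im,size,interpolation=cv2.INTER_CUBIC)); return im,i
E
python3 - <<'E'
from h import *
s=info("side"); c=info("scene"); k=1.5625
f=lambda n,L,z: print(n,ray(s,np.array(L)/k,z).round(0)[:,:2].tolist())
f("tops",[(334,261),(348,289),(382,315),(406,345)],66)
f("blue/green/yel",[(335,343),(314,392),(291,452),(522,460)],66)
f("plate z8",[(407,407),(558,380),(563,388)],8)
f("fencetop38",[(418,433),(582,402)],38)
f("socket62",[(464,294)],62); f("nut30",[(475,343)],30); 
f("rig100",[(381,208),(441,200)],100)
f("crank82",[(326,203)],82)
f("handle134",[(308,168)],134)
f=lambda n,L,z: print("sc",n,ray(c,np.array(L)/k,z).round(0)[:,:2].tolist())
f("tops",[(347,276),(438,292),(485,308)],66)
f("rig100",[(428,312),(385,348),(497,352),(452,387)],100)
f("gear60",[(556,323),(643,348),(522,368),(608,400)],60)
f("crankaxis82",[(583,347)],90); f("handle134",[(630,326)],134)
f("plate8",[(200,330),(235,342),(297,275),(327,285)],8)
p,R=tool(); w=info("wrist"); print(R.inv().apply(-w["R"].T@w["t"]-p), (w["R"]@R.as_matrix()).round(3))
E
```

```text
tops [[453.0, 139.0], [444.0, 44.0], [470.0, -50.0], [474.0, -138.0]]
blue/green/yel [[371.0, -85.0], [303.0, -177.0], [237.0, -273.0], [516.0, -418.0]]
plate z8 [[441.0, -213.0], [691.0, -263.0], [688.0, -281.0]]
fencetop38 [[421.0, -293.0], [675.0, -342.0]]
socket62 [[628.0, -53.0]]
nut30 [[600.0, -146.0]]
rig100 [[590.0, 230.0], [715.0, 207.0]]
crank82 [[506.0, 328.0]]
handle134 [[494.0, 397.0]]
sc tops [[478.0, -135.0], [449.0, 47.0], [459.0, 145.0]]
sc rig100 [[564.0, 77.0], [688.0, 59.0], [616.0, 222.0], [727.0, 192.0]]
sc gear60 [[438.0, 272.0], [442.0, 426.0], [587.0, 259.0], [602.0, 403.0]]
sc crankaxis82 [[527.0, 340.0]]
sc handle134 [[498.0, 402.0]]
sc plate8 [[691.0, -333.0], [691.0, -251.0], [442.0, -280.0], [447.0, -203.0]]
[  68.2016002    -1.34855111 -143.3848898 ] [[-0.001  1.    -0.001]
 [-0.963 -0.002 -0.27 ]
 [-0.27   0.001  0.963]]
```

```bash
python3 -c "
from h import *
plan([460,60,420],180)"
```

```text
offset units [-3.2303 -2.2516 -1.5748]
dr units [-0.0012 -0.0006 -0.5752]
```

{"api": "arm_command", "payload": {"increments": [{"dr":[0,0,0],"offset":[0,0,-0.4],"hand":1},{"dr":[0,0,0],"offset":[0,0,-0.4],"hand":1},{"dr":[0,0,0],"offset":[0,0,-0.4],"hand":1},{"dr":[0,0,0],"offset":[0,0,-0.37],"hand":1},{"dr":[0,0,0],"offset":[-0.32,-0.22,0],"hand":1},{"dr":[0,0,0],"offset":[-0.32,-0.22,0],"hand":1},{"dr":[0,0,0],"offset":[-0.32,-0.22,0],"hand":1},{"dr":[0,0,0],"offset":[-0.32,-0.22,0],"hand":1}]}}

```text
time_s: 0.95
eef_pos: [321.7, 308.6, 419.5]
ee_rot: [-0.0, 0.224, 0.975, -0.0]
force: [0.6, 0.3, 0.2]
grip_width: 1.004
grip_force: 0.0
```

{"api": "arm_command", "payload": {"increments": [{"dr":[0,0,0],"offset":[-0.32,-0.22,0],"hand":1},{"dr":[0,0,0],"offset":[-0.32,-0.22,0],"hand":1},{"dr":[0,0,0],"offset":[-0.32,-0.22,0],"hand":1},{"dr":[0,0,0],"offset":[-0.32,-0.22,0],"hand":1},{"dr":[0,0,-0.145],"offset":[0,0,0],"hand":1},{"dr":[0,0,-0.145],"offset":[0,0,0],"hand":1},{"dr":[0,0,-0.145],"offset":[0,0,0],"hand":1},{"dr":[0,0,-0.14],"offset":[0,0,0],"hand":1}]}}

```text
time_s: 1.75
eef_pos: [413.4, 148.0, 419.5]
ee_rot: [-0.0, -0.002, 1.0, -0.0]
force: [-0.5, -0.5, 0.0]
grip_width: 1.001
grip_force: 0.0
```

```bash
python3 -c "
from h import *
state(); snap('wrist','w1'); state()"
```

```text
t 1.75 p [413.4 148.  419.5] yaw(x-axis) deg -179.77 zax [-5.e-04 -1.e-04 -1.e+00] F [-0.5 -0.5  0. ] w 1.001 gf 0.0
t 1.8 p [413.4 148.1 419.5] yaw(x-axis) deg -179.46 zax [-5.e-04 -0.e+00 -1.e+00] F [ 0.2 -0.  -0.5] w 1.004 gf 0.0
```

View pics/w1.png

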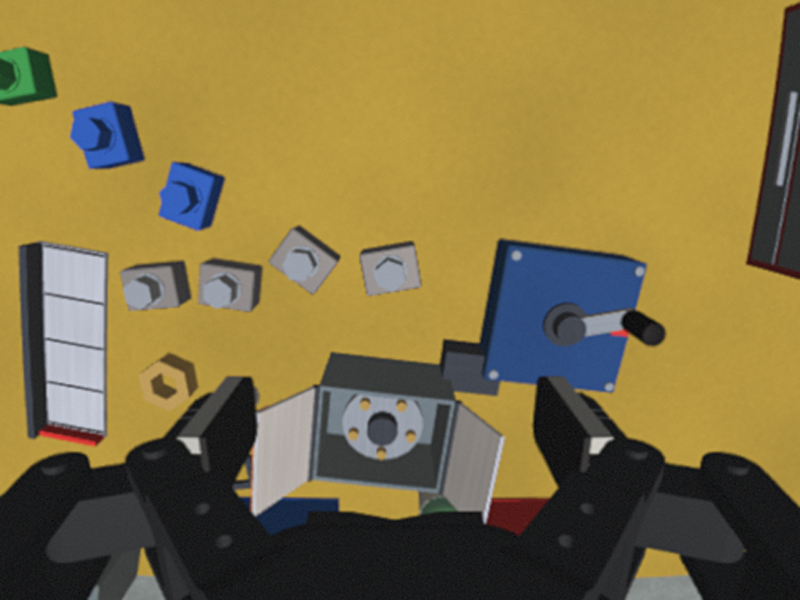

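```bash
cat > rigfit.py <<'E'
from h import *
w={k:v for k,v in np.load("pics/w1.npz").items()}; c=info("scene"); k=1.5625
G=lambda x,y:(-150+80*x,190+80*y,60); H=lambda x,y:(60*x,75*y,100)
obs=[(w,G(-1,-1),(500,240)),(w,G(-1,1),(647,264)),(w,G(1,1),(612,391)),(w,G(1,-1),(486,378)),
(w,H(-1,-1),(319,388)),(w,H(-1,1),(458,402)),(w,H(1,-1),(311,479)),(w,H(1,1),(443,492)),
(c,G(-1,-1),(556,323)),(c,G(-1,1),(643,348)),(c,G(1,-1),(522,368)),(c,G(1,1),(608,400)),
(c,H(-1,-1),(428,312)),(c,H(1,-1),(384,346)),(c,H(-1,1),(497,352)),(c,H(1,1),(452,387))]
def W(v,P): a=v[2]; P=np.array(P); return np.array([v[0]+P[0]*np.cos(a)-P[1]*np.sin(a),v[1]+P[0]*np.sin(a)+P[1]*np.cos(a),P[2]])
r=lambda v:np.concatenate([proj(i,W(v,P))[0]*k-uv for i,P,uv in obs])
s=least_squares(r,[650,140,-.1],loss="soft_l1"); v=s.x
if __name__=="__main__":
    print(v, np.degrees(v[2])); print(r(v).reshape(-1,2).round(0).tolist())
    A=W(v,(-150,190,109)); print("axis",A)
    # handle: crank angle from top/bottom of handle in wrist and scene
    for n,i,uv,z in (("w",w,(652,333),134),("s",c,(630,326),134)):
        P=ray(i,np.array([uv])/k,z)[0]; d=P-A; a=v[2]+np.pi/2-np.arctan2(d[1],d[0]); print(n,P.round(1),"r",np.hypot(*d[:2]),"crank",a)
    # flaps: free-edge points. plain: hinge y=+75
    for nm,sg,L,cl in (("plain",1,74,[(w,(503,437)),(w,(487,521)),(c,(524,319))]),("lip",-1,84,[(w,(253,413)),(w,(252,515)),(c,(398,273)),(c,(360,303))])):
        for i,uv in cl:
            best=min(((np.hypot(*(proj(i,W(v,(x,sg*(75-L*np.cos(q)),100+L*np.sin(q))))[0]*k-uv)),q,x) for q in np.arange(0,2.3,.02) for x in (-59,59))); print(nm,np.round(best,2))
E
python3 rigfit.py
```

```text
[ 6.37451926e+02  1.33669220e+02 -1.10327658e-01] -6.321309146848966
[[7.0, 5.0], [0.0, -2.0], [1.0, 2.0], [-3.0, 2.0], [-0.0, -1.0], [-2.0, -1.0], [1.0, 1.0], [-3.0, 1.0], [1.0, -5.0], [1.0, -1.0], [-3.0, -4.0], [5.0, -0.0], [-8.0, -0.0], [-3.0, 1.0], [2.0, -11.0], [11.0, -6.0]]
axis [509.28366956 339.02963035 109.        ]
w [495.6 401.4 134. ] r 63.85172807928898 crank -0.3268843919093516
s [497.7 402.  134. ] r 64.06445534146091 crank -0.29208444495468866
plain [  0.63   2.12 -59.  ]
plain [ 9.6   2.28 59.  ]
plain [  1.88   2.16 -59.  ]
lip [  0.45   2.24 -59.  ]
lip [ 0.24  2.22 59.  ]
lip [  3.11   2.18 -59.  ]
lip [ 1.72  2.08 59.  ]
```

Wrist view: grey holders at (155,287), (230,285), (303,262) and (390,268). Lookalikes, all excluded by colour, are blue at (105,135) and (190,195), and green at (25,75). The rig centre is at (380,430), crank axis (568,325) and handle (650,332). The fit residuals agree in both views (r≈64, expected 65).

{"api": "arm_command", "payload": {"increments": [{"dr":[0,0,0.135],"offset":[0,0,0],"hand":-1}]}}

```text
time_s: 1.9
eef_pos: [413.3, 148.2, 419.5]
ee_rot: [-0.0, 0.054, 0.999, -0.0]
force: [-0.2, 0.4, 0.2]
grip_width: 0.853
grip_force: 0.0
```

```bash
cat >> h.py <<'E'
def rigpos(v=(637.5,133.7,-.1103)):
    p,R=tool(); a=v[2]; d=p[:2]-v[:2]; state(); print("rig xy",(d[0]*np.cos(a)+d[1]*np.sin(a)).round(1),(-d[0]*np.sin(a)+d[1]*np.cos(a)).round(1),"z",p[2].round(1))
E
python3 -c "
from h import *
from rigfit import W
rigpos(); plan(W((637.5,133.7,-.1103),(-30,155,140)),173.68)"
```

```text
t 1.9 p [413.3 148.2 419.5] yaw(x-axis) deg 173.75 zax [-3.e-04 -0.e+00 -1.e+00] F [-0.2  0.4  0.2] w 0.853 gf 0.0
rig xy -224.4 -10.3 z 419.5
offset units [-1.6224  1.3754  2.3289]
dr units [-0.0001 -0.0004  0.0016]
```

{"api": "arm_command", "payload": {"increments": [{"dr":[0,0,0],"offset":[-0.27,0.23,0.2],"hand":-1},{"dr":[0,0,0],"offset":[-0.27,0.23,0.2],"hand":-1},{"dr":[0,0,0],"offset":[-0.27,0.23,0.2],"hand":-1},{"dr":[0,0,0],"offset":[-0.27,0.23,0.2],"hand":-1},{"dr":[0,0,0],"offset":[-0.27,0.23,0.2],"hand":-1},{"dr":[0,0,0],"offset":[-0.27,0.23,0.2],"hand":-1}]}}

```text
time_s: 2.5
eef_pos: [625.3, 293.3, 274.2]
ee_rot: [-0.0, 0.054, 0.999, -0.0]
force: [0.8, -0.4, 0.6]
grip_width: -0.002
grip_force: 0.0
```

{"api": "arm_command", "payload": {"increments": [{"dr":[0,0,0],"offset":[0,0,0.375],"hand":-1},{"dr":[0,0,0],"offset":[0,0,0.375],"hand":-1},{"dr":[0,0,0],"offset":[0,0,0.375],"hand":-1},{"dr":[0,0,0],"offset":[0,0,0],"hand":-1}]}}

```text
time_s: 2.9
eef_pos: [621.4, 291.5, 133.7]
ee_rot: [-0.006, 0.054, 0.999, -0.002]
force: [-0.3, -0.1, -0.9]
grip_width: -0.002
grip_force: 0.0
```

```bash
python3 -c "
from h import *
rigpos()"
```

```text
t 2.9 p [621.4 291.5 133.7] yaw(x-axis) deg 173.81 zax [-0.0123 -0.0034 -0.9999] F [-0.3 -0.1 -0.9] w -0.002 gf 0.0
rig xy -33.4 155.1 z 133.7
```

{"api": "arm_command", "payload": {"increments": [{"dr":[0,0,0],"offset":[0,-0.14,-0.03],"hand":-1},{"dr":[0,0,0],"offset":[0,-0.14,0],"hand":-1},{"dr":[0,0,0],"offset":[0,-0.14,0],"hand":-1},{"dr":[0,0,0],"offset":[0,-0.14,0],"hand":-1},{"dr":[0,0,0],"offset":[0,-0.11,0],"hand":-1},{"dr":[0,0,0],"offset":[0,-0.11,0],"hand":-1},{"dr":[0,0,0],"offset":[0,-0.11,0],"hand":-1}]}}

```text
time_s: 3.6
eef_pos: [613.1, 185.5, 145.2]
ee_rot: [0.001, 0.053, 0.999, 0.0]
force: [0.2, 2.8, 0.7]
grip_width: -0.004
grip_force: 1.0
```

```bash
python3 -c "
from h import *
rigpos()"
```

```text
t 3.6 p [613.1 185.5 145.2] yaw(x-axis) deg 173.91 zax [ 1.1e-03  4.0e-04 -1.0e+00] F [0.2 2.8 0.7] w -0.004 gf 1.0
rig xy -29.9 48.8 z 145.2
```

Flap is moving (2.8 N). Fold it down.

{"api": "arm_command", "payload": {"increments": [{"dr":[0,0,0],"offset":[0,-0.08,0.05],"hand":-1},{"dr":[0,0,0],"offset":[0,-0.05,0.08],"hand":-1},{"dr":[0,0,0],"offset":[0,-0.03,0.08],"hand":-1},{"dr":[0,0,0],"offset":[0,-0.01,0.07],"hand":-1},{"dr":[0,0,0],"offset":[0,0,0.04],"hand":-1},{"dr":[0,0,0],"offset":[0,0,0],"hand":-1}]}}

```text
time_s: 4.2
eef_pos: [610.6, 165.7, 106.0]
ee_rot: [-0.0, 0.053, 0.999, -0.0]
force: [-3.7, -3.7, 7.8]
grip_width: -0.002
grip_force: 4.0
```

```bash
python3 -c "
from h import *
rigpos()"
```

```text
t 4.2 p [610.6 165.7 106. ] yaw(x-axis) deg 173.94 zax [-6.e-04 -8.e-04 -1.e+00] F [-3.7 -3.7  7.8] w -0.002 gf 4.0
rig xy -30.2 28.8 z 106.0
```

{"api": "arm_command", "payload": {"increments": [{"dr":[0,0,0],"offset":[0,0,0.015],"hand":-1},{"dr":[0,0,0],"offset":[0,0,0.01],"hand":-1}]}}

```text
time_s: 4.4
eef_pos: [610.7, 165.7, 105.8]
ee_rot: [0.0, 0.053, 0.999, -0.001]
force: [-14.5, -5.3, 31.9]
grip_width: -0.002
grip_force: 15.9
```

{"api": "arm_command", "payload": {"increments": [{"dr":[0,0,0],"offset":[0,0,-0.3],"hand":-1},{"dr":[0,0,0],"offset":[0,0,-0.4],"hand":-1},{"dr":[0,0,0],"offset":[0,0,-0.25],"hand":-1},{"dr":[0,0,0],"offset":[0,-0.4,0],"hand":-1},{"dr":[0,0,0],"offset":[0,-0.4,0],"hand":-1},{"dr":[0,0,0],"offset":[0,-0.4,0],"hand":-1},{"dr":[0,0,0],"offset":[0,-0.4,0],"hand":-1},{"dr":[0,0,0],"offset":[0,0,0],"hand":-1}]}}

```text
time_s: 5.2
eef_pos: [589.9, -29.8, 216.1]
ee_rot: [-0.001, 0.056, 0.998, -0.0]
force: [-0.4, 0.3, 0.2]
grip_width: -0.001
grip_force: 0.0
```

```bash
python3 -c "
from h import *
rigpos()
snap('scene','s1',(200,130,400,280))"
```

```text
t 5.2 p [589.9 -29.8 216.1] yaw(x-axis) deg 173.61 zax [-1.3e-03 -8.0e-04 -1.0e+00] F [-0.4  0.3  0.2] w -0.001 gf 0.0
rig xy -29.3 -167.7 z 216.1
```

View pics/s1.png

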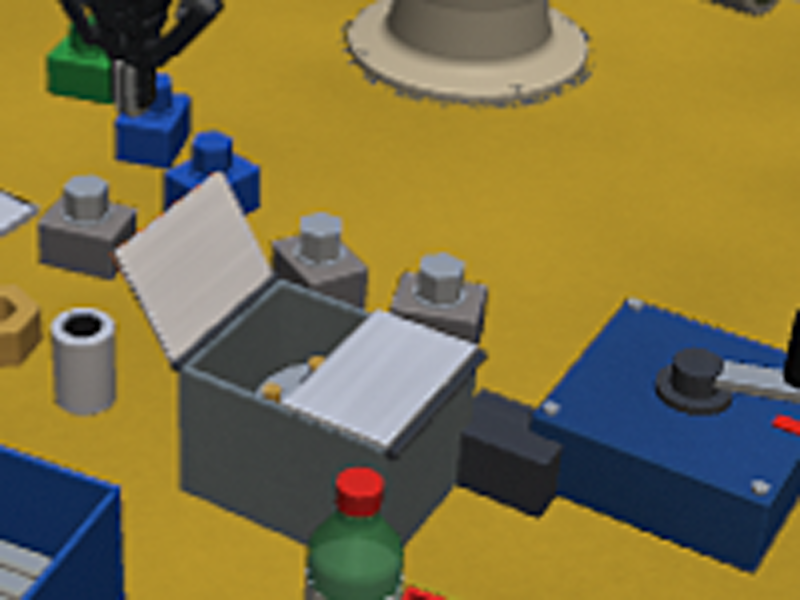

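The plain flap now lies flat over the housing at (385,380); the lipped one still stands open at (195,265). Now the lipped flap.

{"api": "arm_command", "payload": {"increments": [{"dr":[0,0,0],"offset":[0,0,0.3],"hand":-1},{"dr":[0,0,0],"offset":[0,0,0.3],"hand":-1},{"dr":[0,0,0],"offset":[0,0.16,0],"hand":-1},{"dr":[0,0,0],"offset":[0,0.16,0],"hand":-1},{"dr":[0,0,0],"offset":[0,0.16,0],"hand":-1},{"dr":[0,0,0],"offset":[0,0.16,0],"hand":-1},{"dr":[0,0,0],"offset":[0,0.12,0],"hand":-1},{"dr":[0,0,0],"offset":[0,0.12,0],"hand":-1}]}}

```text
time_s: 6.05
eef_pos: [601.4, 81.5, 144.3]
ee_rot: [-0.001, 0.052, 0.999, -0.0]
force: [0.2, -2.6, 0.2]
grip_width: -0.002
grip_force: 1.0
```

{"api": "arm_command", "payload": {"increments": [{"dr":[0,0,0],"offset":[0,0.12,0],"hand":-1},{"dr":[0,0,0],"offset":[0,0.1,0.02],"hand":-1},{"dr":[0,0,0],"offset":[0,0.07,0.07],"hand":-1},{"dr":[0,0,0],"offset":[0,0.05,0.08],"hand":-1},{"dr":[0,0,0],"offset":[0,0.02,0.08],"hand":-1},{"dr":[0,0,0],"offset":[0,0,0.03],"hand":-1},{"dr":[0,0,0],"offset":[0,0,0],"hand":-1}]}}

```text
time_s: 6.75
eef_pos: [605.8, 122.6, 110.3]
ee_rot: [-0.001, 0.053, 0.999, -0.0]
force: [0.6, -0.0, 0.2]
grip_width: 0.003
grip_force: 0.0
```

```bash
python3 -c "
from h import *
rigpos()"
```

```text
t 6.75 p [605.8 122.6 110.3] yaw(x-axis) deg 173.89 zax [-1.7e-03  1.0e-04 -1.0e+00] F [ 0.6 -0.   0.2] w 0.003 gf 0.0
rig xy -30.3 -14.6 z 110.3
```

{"api": "arm_command", "payload": {"increments": [{"dr":[0,0,0],"offset":[0,0,0.03],"hand":-1},{"dr":[0,0,0],"offset":[0,0,0.015],"hand":-1},{"dr":[0,0,0],"offset":[0,0,0],"hand":-1}]}}

```text
time_s: 7.05
eef_pos: [606.3, 122.6, 106.1]
ee_rot: [0.0, 0.053, 0.999, -0.0]
force: [-0.6, -0.4, 1.6]
grip_width: -0.006
grip_force: 0.3
```

```bash
python3 -c "
from h import *
rigpos()
snap('scene','s2',(200,130,400,280))"
```

```text
t 7.05 p [606.3 122.6 106.1] yaw(x-axis) deg 173.9 zax [ 4.e-04 -0.e+00 -1.e+00] F [-0.6 -0.4  1.6] w -0.006 gf 0.3
rig xy -29.8 -14.4 z 106.1
```

View pics/s2.png

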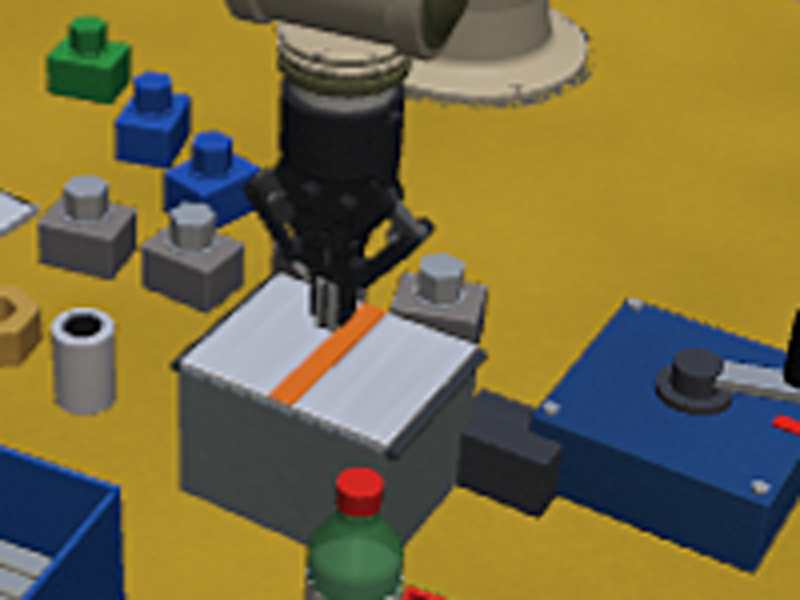

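{"api": "arm_command", "payload": {"increments": [{"dr":[0,0,0],"offset":[0,0,0.02],"hand":-1},{"dr":[0,0,0],"offset":[0,0,0.005],"hand":-1},{"dr":[0,0,0],"offset":[0,0,-0.4],"hand":-1},{"dr":[0,0,0],"offset":[0,0,-0.4],"hand":-1},{"dr":[0,0,0],"offset":[0,0,-0.4],"hand":-1},{"dr":[0,0,0],"offset":[0,0,-0.3],"hand":-1}]}}

```text
time_s: 7.7
eef_pos: [606.2, 122.7, 286.3]
ee_rot: [0.002, 0.053, 0.999, 0.0]
force: [0.5, -0.3, 0.3]
grip_width: 0.003
grip_force: 0.0
```

```bash
python3 -c "
from h import *
rigpos(); plan([440,-140,280],180)"
```

```text
t 7.7 p [606.2 122.7 286.3] yaw(x-axis) deg 173.91 zax [ 0.0031  0.     -1.    ] F [ 0.5 -0.3  0.3] w 0.003 gf 0.0
rig xy -29.9 -14.3 z 286.3
offset units [ 1.1452 -2.3242  0.0482]
dr units [ 0.0002  0.0039 -0.1354]
```

{"api": "arm_command", "payload": {"increments": [{"dr":[0,0,0],"offset":[0.16,-0.33,0],"hand":-1},{"dr":[0,0,0],"offset":[0.16,-0.33,0],"hand":-1},{"dr":[0,0,0],"offset":[0.16,-0.33,0],"hand":-1},{"dr":[0,0,0],"offset":[0.16,-0.33,0],"hand":-1},{"dr":[0,0,0],"offset":[0.16,-0.33,0],"hand":-1},{"dr":[0,0,0],"offset":[0.16,-0.33,0],"hand":-1},{"dr":[0,0,0],"offset":[0.16,-0.33,0],"hand":-1},{"dr":[0,0,-0.135],"offset":[0,0,0],"hand":-1}]}}

```text
time_s: 8.5
eef_pos: [441.1, -142.0, 283.0]
ee_rot: [-0.0, 0.002, 1.0, -0.001]
force: [0.5, 0.2, -0.2]
grip_width: -0.004
grip_force: 0.0
```

{"api": "arm_command", "payload": {"increments": [{"dr":[0,0,0],"offset":[0,0,0],"hand":-1},{"dr":[0,0,0],"offset":[0,0,0],"hand":-1}]}}

```text
time_s: 8.7
eef_pos: [443.3, -138.3, 282.9]
ee_rot: [0.0, 0.001, 1.0, 0.0]
force: [-0.5, -0.1, 0.8]
grip_width: 0.001
grip_force: 0.0
```

```bash
python3 -c "
from h import *
state(); snap('wrist','w2')"
```

```text
t 8.7 p [ 443.3 -138.3  282.9] yaw(x-axis) deg 179.86 zax [ 1.e-04  1.e-04 -1.e+00] F [-0.5 -0.1  0.8] w 0.001 gf 0.0
```

View pics/w2.png

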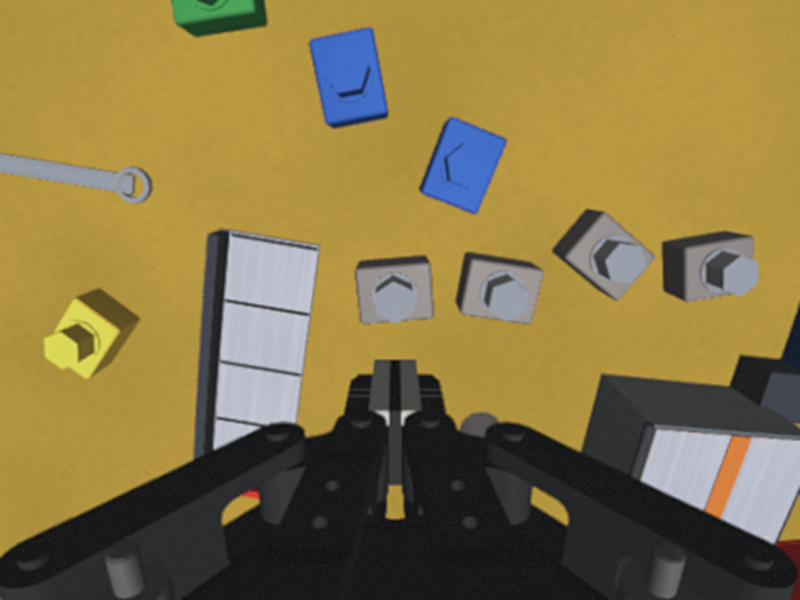

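Wrist view shows all four grey holders: tops at (395,297), (505,293), (620,258) and (730,270). The blue, green and yellow look-alikes are separate. The plate runs down from (275,235), with bay lines at y≈305, 368 and 422, and the fence is on its left. I'll fit poses from the silhouettes.

```bash
cat > fit.py <<'E'
from h import *
from scipy.optimize import minimize
k=1.5625
def T2(v,P): a=v[2]; P=np.atleast_2d(P).astype(float); return np.c_[v[0]+P[:,0]*np.cos(a)-P[:,1]*np.sin(a),v[1]+P[:,0]*np.sin(a)+P[:,1]*np.cos(a),P[:,2]+(v[3] if len(v)>3 else 0)]
BOX=[(x,y,z) for x in(-25,25) for y in(-32,32) for z in(0,40)]
HEX=[(17.32*np.cos(a),17.32*np.sin(a),z) for a in np.arange(6)*np.pi/3 for z in(40,66)]  # flats face +-y
def sil(i,v,S=4):
    m=np.zeros((384*S,512*S),np.uint8)
    for M in(BOX,HEX):
        h=cv2.convexHull(((proj(i,T2(v,M))+.5)*S-.5).astype(np.float32)); cv2.fillConvexPoly(m,np.round(h).astype(int),255)
    return cv2.resize(m,(512,384),interpolation=cv2.INTER_AREA)/255.
def grey(im):
    hsv=cv2.cvtColor(im,cv2.COLOR_BGR2HSV); return (hsv[...,1]<110).astype(float)
def fit(im,i,x0,z=0,yaws=np.arange(0,3.14,.3)):
    g=grey(im)
    def cost(p):
        s=sil(i,[*p,z]); ys,xs=np.nonzero(s); sl=np.s_[max(ys.min()-6,0):ys.max()+7,max(xs.min()-6,0):xs.max()+7]
        return np.abs(s[sl]-g[sl]).sum()
    st=min(((cost([*x0,a]),a) for a in yaws))[1]
    r=minimize(cost,[*x0,st],method="Nelder-Mead",options=dict(initial_simplex=[[*x0,st],[x0[0]+6,x0[1],st],[x0[0],x0[1]+6,st],[*x0,st+.15]],xatol=.05,fatol=.1))
    return r.x,r.fun
E
cat > plate.py <<'E'
from fit import *
w1=dict(np.load("pics/w1.npz")); w2=dict(np.load("pics/w2.npz"))
obs=[(w2,(-131,45,8),(318,245)),(w2,(-62,45,8),(309,314)),(w2,(-62,-35,8),(225,300)),(w2,(0,45,8),(301,375)),(w2,(0,-35,8),(220,361)),(w2,(62,-35,8),(217,419)),(w2,(-131,-35,38),(228,231)),
(w1,(-131,45,8),(106,254)),(w1,(-62,45,8),(105,302)),(w1,(0,45,8),(104,349)),(w1,(62,45,8),(104,393)),(w1,(-62,-35,8),(45,294)),(w1,(0,-35,8),(47,339)),(w1,(62,-35,8),(49,382)),(w1,(123,45,28),(103,434))]
r=lambda v:np.concatenate([proj(i,T2(v,P))[0]*k-uv for i,P,uv in obs])
s=least_squares(r,[560,-270,-.2],loss="soft_l1",f_scale=2); V=s.x
E
python3 - <<'E'
from plate import *
print("plate",V.round(2),np.degrees(V[2])); print(r(V).reshape(-1,2).round(1).tolist())
for n in range(4): print("bay",n+1,T2(V,(93-62*n,-3,8)).round(1))
im=cv2.imread("pics/w2_raw.png")
for uv in ((395,297),(502,292),(615,258),(728,270)):
    x0=ray(w2,np.array([uv])/k,60)[0][:2]; p,f=fit(im,w2,x0); print(p.round(2),np.degrees(p[2]).round(1),f)
E
```

```text
plate [ 5.5693e+02 -2.7285e+02 -1.8000e-01] -10.0515288079074
[[2.0, -2.8], [1.4, 0.9], [0.5, 0.8], [1.7, 0.1], [1.0, 0.6], [0.2, -1.2], [-8.5, 0.6], [-0.8, -3.1], [-0.5, 2.4], [0.3, 0.7], [0.5, -0.7], [-0.4, -0.4], [-1.0, -0.1], [-1.3, -0.4], [-6.4, 5.5]]
bay 1 [[ 648. -292.    8.]]
bay 2 [[ 586.9 -281.2    8. ]]
bay 3 [[ 525.9 -270.4    8. ]]
bay 4 [[ 464.8 -259.6    8. ]]
[ 4.7593e+02 -1.3922e+02  9.0000e-02] 5.0 112.50588235294117
[474.41 -47.74   2.96] 169.6 155.98039215686276
[444.07  42.76   2.5 ] 143.3 269.30588235294124
[4.5412e+02 1.4423e+02 1.1000e-01] 6.2 175.6392156862745
```

Run:
```python
from plate import *
im=cv2.imread("pics/w2_raw.png"); S=3
b=cv2.resize(im,None,fx=S,fy=S,interpolation=cv2.INTER_CUBIC)
pr=lambda X:((proj(w2,X)+.5)*S-.5).round().astype(int)
def box(v,P,c):
    q=pr(T2(v,P)); cv2.polylines(b,[q.reshape(-1,1,2)],True,c,1)
for v in ([475.93,-139.22,.09],[474.41,-47.74,2.96],[444.07,42.76,2.5],[454.12,144.23,.11]):
    box(v,[(-25,-32,40),(25,-32,40),(25,32,40),(-25,32,40)],(0,0,255)); box(v,HEX[1::2],(0,255,0))
box(V,[(-131,-35,8),(131,-35,8),(131,45,8),(-131,45,8)],(255,0,0))
for x in(-62,0,62): box(V,[(x,-35,8),(x,45,8)],(0,0,255))
box(V,[(-131,-35,38),(131,-35,38),(131,-45,38),(-131,-45,38)],(0,255,255))
hsv=grey(im); cv2.imwrite("pics/ov.png",b[330:870,330:1500][:, :1170] if 0 else cv2.resize(b[330:870,330:1480],(800,376)))
print(hsv[115:220,225:500].mean())
g=(grey(im)*255).astype(np.uint8); gg=cv2.resize(g[110:290,110:493],(800,376)); cv2.imwrite("pics/ov.png",np.vstack([cv2.resize(b[330:870,330:1480],(800,376)),cv2.resize(cv2.cvtColor(gg,cv2.COLOR_GRAY2BGR)[:220],(800,220))]))
```

```text
0.2908051948051948
```

View pics/ov.png

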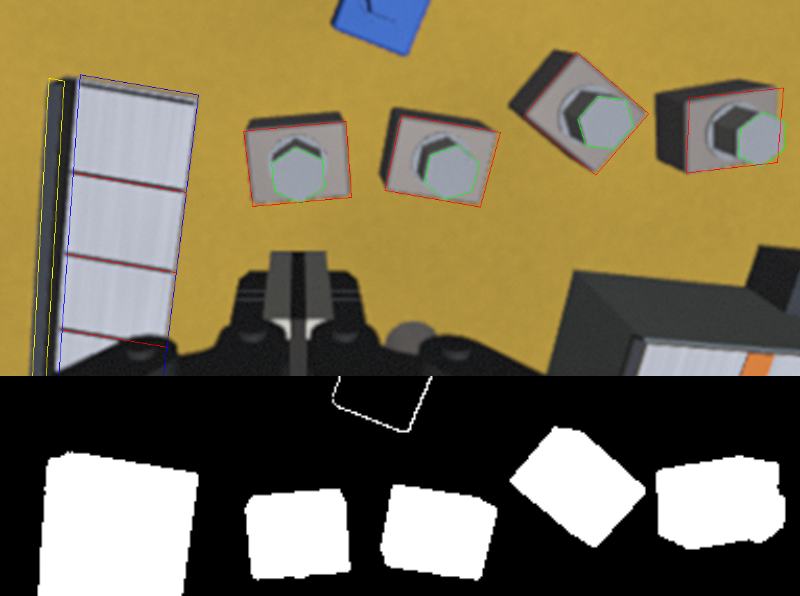

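Overlay matches all four blocks and the plate to about 1 px. Block A goes first, into bay 1.

```bash
python3 -c "
from h import *
plan([475.9,-139.2,41],180+5.1)"
```

```text
offset units [-0.2709 -0.0094  2.0156]
dr units [ 1.000e-04  0.000e+00 -1.152e-01]
```

{"api": "arm_command", "payload": {"increments": [{"dr":[0,0,0],"offset":[-0.27,-0.009,0],"hand":1},{"dr":[0,0,-0.115],"offset":[0,0,0.3],"hand":1},{"dr":[0,0,0],"offset":[0,0,0.4],"hand":1},{"dr":[0,0,0],"offset":[0,0,0.4],"hand":1},{"dr":[0,0,0],"offset":[0,0,0],"hand":1},{"dr":[0,0,0],"offset":[0,0,0],"hand":1}]}}

```text
time_s: 9.35
eef_pos: [476.2, -139.4, 152.1]
ee_rot: [0.0, -0.045, 0.999, -0.0]
force: [0.1, 0.7, 1.6]
grip_width: 0.992
grip_force: 0.0
```

```bash
python3 -c "
from h import *
state();plan([475.9,-139.2,41],180+5.1)"
```

```text
t 9.35 p [ 476.2 -139.4  152.1] yaw(x-axis) deg -174.83 zax [ 3.e-04 -2.e-04 -1.e+00] F [0.1 0.7 1.6] w 0.992 gf 0.0
offset units [0.0027 0.0021 0.9259]
dr units [-0.0003  0.0003  0.0016]
```

{"api": "arm_command", "payload": {"increments": [{"dr":[0,0,0],"offset":[0,0,0.4],"hand":1},{"dr":[0,0,0],"offset":[0,0,0.35],"hand":1},{"dr":[0,0,0],"offset":[0,0,0.17],"hand":1},{"dr":[0,0,0],"offset":[0,0,0],"hand":1}]}}

```text
time_s: 9.75
eef_pos: [476.1, -139.7, 40.8]
ee_rot: [-0.0, -0.045, 0.999, 0.0]
force: [0.0, -0.3, 0.4]
grip_width: 1.0
grip_force: 0.0
```

{"api": "arm_command", "payload": {"increments": [{"dr":[0,0,0],"offset":[0,0,0],"hand":-1},{"dr":[0,0,0],"offset":[0,0,0],"hand":-1},{"dr":[0,0,0],"offset":[0,0,0],"hand":-1},{"dr":[0,0,0],"offset":[0,0,0],"hand":-1},{"dr":[0,0,0],"offset":[0,0,0],"hand":-1},{"dr":[0,0,0],"offset":[0,0,0],"hand":-1}], "grip_force": 60}}

```text
time_s: 10.35
eef_pos: [476.3, -140.0, 41.8]
ee_rot: [0.001, -0.045, 0.999, -0.001]
force: [-1.7, 0.9, 8.7]
grip_width: 0.338
grip_force: 60.5
```

```bash
python3 -c "
from h import *
state();snap('wrist','w3',(100,100,420,340))"
```

```text
t 10.35 p [ 476.3 -140.    41.8] yaw(x-axis) deg -174.83 zax [ 0.002  -0.0011 -1.    ] F [-1.7  0.9  8.7] w 0.338 gf 60.5
```

View pics/w3.png

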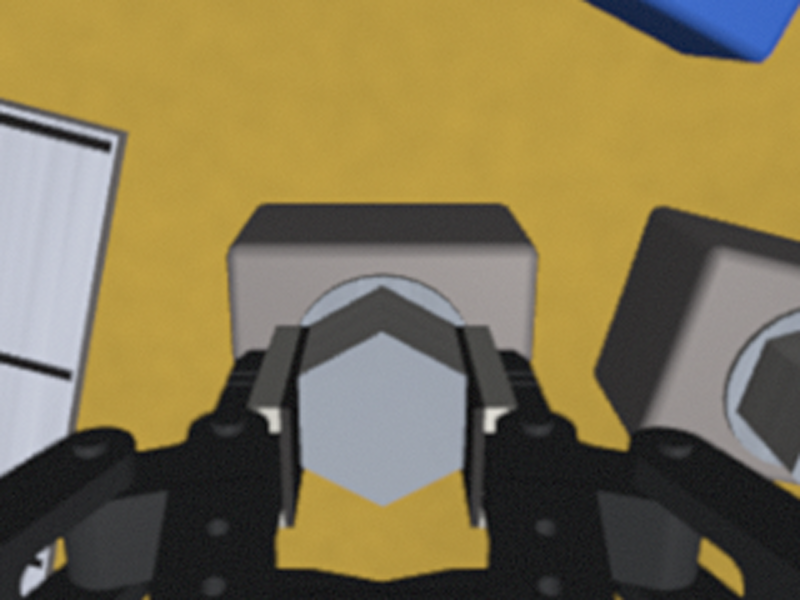

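The hex head is seated squarely between the pads at (382,410). I'll check the in-hand offset along tool x, then lift.

{"api": "arm_command", "payload": {"increments": [{"dr":[0,0,0],"offset":[0,0,-0.3],"hand":-1},{"dr":[0,0,0],"offset":[0,0,-0.4],"hand":-1}]}}

```text
time_s: 10.6
eef_pos: [474.2, -139.0, 124.1]
ee_rot: [-0.002, -0.045, 0.999, 0.001]
force: [1.3, -0.4, -2.6]
grip_width: 0.335
grip_force: 60.8
```

```bash
cat >> h.py <<'E'
def place(bay,dx=0,gap=5,z=49.5,up=60):
    V=(556.93,-272.85,-.18); a=V[2]; x,y=93-62*(bay-1)-dx,-3+gap
    P=[V[0]+x*np.cos(a)-y*np.sin(a),V[1]+x*np.sin(a)+y*np.cos(a),z+up]; state(); plan(P,180+np.degrees(a))
def platepos():
    p,_=tool(); d=p[:2]-np.array([556.93,-272.85]); a=-.18; state(); print("plate xy",(d[0]*np.cos(a)+d[1]*np.sin(a)).round(2),(-d[0]*np.sin(a)+d[1]*np.cos(a)).round(2))
E
python3 -c "
from h import *
i=dict(np.load('pics/w3.npz')); P=ray(i,[(100+u/2.5,100+v/2.5) for u,v in ((236,246),(383,247),(531,247))],40); print(P.round(1))
d=(P-[476.3,-140,40]); a=np.radians(5.1); print('own x',(d[:,0]*np.cos(a)+d[:,1]*np.sin(a)).round(1),'own y',(-d[:,0]*np.sin(a)+d[:,1]*np.cos(a)).round(1))
place(1)"
```

```text
[[ 453.5 -172.6   40. ]
 [ 451.  -143.    40. ]
 [ 448.4 -113.3   40. ]]
own x [-25.7 -25.4 -25.4] own y [-30.4  -0.8  29.1]
t 10.6 p [ 474.2 -139.   124.1] yaw(x-axis) deg -174.85 zax [-0.0046  0.0026 -1.    ] F [ 1.3 -0.4 -2.6] w 0.335 gf 60.8
offset units [-1.3382 -1.3638  0.1114]
dr units [ 0.0031 -0.006   0.3436]
```

{"api": "arm_command", "payload": {"increments": [{"dr":[0,0,0],"offset":[-0.26,-0.27,0],"hand":-1},{"dr":[0,0,0],"offset":[-0.27,-0.27,0],"hand":-1},{"dr":[0,0,0],"offset":[-0.27,-0.27,0],"hand":-1},{"dr":[0,0,0],"offset":[-0.27,-0.27,0],"hand":-1},{"dr":[0,0,0],"offset":[-0.27,-0.28,0],"hand":-1},{"dr":[0,0,0.17],"offset":[0,0,0],"hand":-1},{"dr":[0,0,0.17],"offset":[0,0,0],"hand":-1},{"dr":[0,0,0],"offset":[0,0,0],"hand":-1}]}}

```text
time_s: 11.4
eef_pos: [650.1, -287.7, 123.6]
ee_rot: [-0.001, 0.089, 0.996, 0.0]
force: [0.0, 0.1, -3.8]
grip_width: 0.338
grip_force: 61.1
```

{"api": "arm_command", "payload": {"increments": [{"dr":[0,0,0],"offset":[0,0,0],"hand":-1},{"dr":[0,0,0],"offset":[0,0,0],"hand":-1}]}}

```text
time_s: 11.6
eef_pos: [650.3, -287.5, 124.7]
ee_rot: [-0.0, 0.087, 0.996, 0.0]
force: [0.1, -0.1, -3.9]
grip_width: 0.335
grip_force: 61.1
```

```bash
python3 -c "
from h import *
place(1,up=8);platepos()"
```

```text
t 11.6 p [ 650.3 -287.5  124.7] yaw(x-axis) deg 170.02 zax [-0.  0. -1.] F [ 0.1 -0.1 -3.9] w 0.335 gf 61.1
offset units [ 0.0121 -0.0023  0.5602]
dr units [ 0.     -0.0001  0.0074]
t 11.6 p [ 650.3 -287.5  124.7] yaw(x-axis) deg 170.02 zax [-0.  0. -1.] F [ 0.1 -0.1 -3.9] w 0.335 gf 61.1
plate xy 94.45 2.29
```

{"api": "arm_command", "payload": {"increments": [{"dr":[0,0,0.007],"offset":[0.012,-0.002,0.35],"hand":-1},{"dr":[0,0,0],"offset":[0,0,0.21],"hand":-1},{"dr":[0,0,0],"offset":[0,0,0.05],"hand":-1},{"dr":[0,0,0],"offset":[0,0,0],"hand":-1}]}}

```text
time_s: 12.0
eef_pos: [648.8, -287.5, 51.4]
ee_rot: [-0.0, 0.09, 0.996, 0.0]
force: [-0.2, 0.0, -4.0]
grip_width: 0.335
grip_force: 61.3
```

{"api": "arm_command", "payload": {"increments": [{"dr":[0,0,0],"offset":[0,-0.015,0],"hand":-1},{"dr":[0,0,0],"offset":[0,-0.015,0],"hand":-1},{"dr":[0,0,0],"offset":[0,0,0],"hand":-1}]}}

```text
time_s: 12.3
eef_pos: [648.3, -291.7, 51.8]
ee_rot: [0.0, 0.091, 0.996, -0.0]
force: [0.3, -0.4, -3.8]
grip_width: 0.339
grip_force: 61.3
```

```bash
python3 -c "
from h import *
platepos()"
```

```text
t 12.3 p [ 648.3 -291.7   51.8] yaw(x-axis) deg 169.55 zax [ 6.e-04 -6.e-04 -1.e+00] F [ 0.3 -0.4 -3.8] w 0.339 gf 61.3
plate xy 93.3 -2.23
```

{"api": "arm_command", "payload": {"increments": [{"dr":[0,0,-0.008],"offset":[0,-0.008,0],"hand":-1},{"dr":[0,0,0],"offset":[0,-0.008,0],"hand":-1},{"dr":[0,0,0],"offset":[0,0,0],"hand":-1}]}}

```text
time_s: 12.6
eef_pos: [648.1, -292.7, 51.4]
ee_rot: [0.0, 0.088, 0.996, 0.0]
force: [1.1, 3.6, -1.8]
grip_width: 0.342
grip_force: 61.6
```

{"api": "arm_command", "payload": {"increments": [{"dr":[0,0,0],"offset":[0,-0.008,0],"hand":-1},{"dr":[0,0,0],"offset":[0,0,0],"hand":-1}]}}

```text
time_s: 12.8
eef_pos: [648.1, -292.8, 51.4]
ee_rot: [0.0, 0.088, 0.996, 0.001]
force: [2.3, 6.2, -0.2]
grip_width: 0.337
grip_force: 61.8
```

```bash
python3 -c "
from h import *
platepos()"
```

```text
t 12.8 p [ 648.1 -292.8   51.4] yaw(x-axis) deg 169.93 zax [ 3.0e-04  2.2e-03 -1.0e+00] F [ 2.3  6.2 -0.2] w 0.337 gf 61.8
plate xy 93.31 -3.27
```

{"api": "arm_command", "payload": {"increments": [{"dr":[0,0,0],"offset":[0,0,0.012],"hand":-1},{"dr":[0,0,0],"offset":[0,0,0.008],"hand":-1},{"dr":[0,0,0],"offset":[0,0,0],"hand":-1}]}}

```text
time_s: 13.1
eef_pos: [648.2, -292.8, 49.7]
ee_rot: [0.0, 0.088, 0.996, 0.001]
force: [0.2, 7.0, 2.9]
grip_width: 0.338
grip_force: 62.3
```

```bash
python3 -c "
from h import *
platepos()"
```

```text
t 13.1 p [ 648.2 -292.8   49.7] yaw(x-axis) deg 169.93 zax [ 7.0e-04  1.8e-03 -1.0e+00] F [0.2 7.  2.9] w 0.338 gf 62.3
plate xy 93.41 -3.3
```

{"api": "arm_command", "payload": {"increments": [{"dr":[0,0,0],"offset":[0,0,0.005],"hand":-1},{"dr":[0,0,0],"offset":[0,0,0],"hand":1},{"dr":[0,0,0],"offset":[0,0,0],"hand":1},{"dr":[0,0,0],"offset":[0,0,0],"hand":1},{"dr":[0,0,0],"offset":[0,0,-0.2],"hand":1},{"dr":[0,0,0],"offset":[0,0,-0.4],"hand":1},{"dr":[0,0,0],"offset":[0,0,-0.3],"hand":1},{"dr":[0,0,0],"offset":[0,0,0],"hand":1}]}}

```text
time_s: 13.9
eef_pos: [649.5, -295.6, 163.0]
ee_rot: [0.005, 0.088, 0.996, -0.003]
force: [-0.4, -0.1, 0.2]
grip_width: 0.999
grip_force: 0.0
```

```bash
python3 -c "
from h import *
platepos();plan([474.4,-47.7,43],169.6)"
```

```text
t 13.9 p [ 649.5 -295.6  163. ] yaw(x-axis) deg 169.9 zax [ 0.009  -0.0065 -0.9999] F [-0.4 -0.1  0.2] w 0.999 gf 0.0
plate xy 95.15 -5.77
offset units [1.8087 1.7824 0.9735]
dr units [-0.0061  0.0128  0.0067]
```

{"api": "arm_command", "payload": {"increments": [{"dr":[0,0,0],"offset":[0.26,0.25,0],"hand":1},{"dr":[0,0,0],"offset":[0.26,0.25,0],"hand":1},{"dr":[0,0,0],"offset":[0.26,0.25,0],"hand":1},{"dr":[0,0,0],"offset":[0.26,0.25,0],"hand":1},{"dr":[0,0,0],"offset":[0.26,0.26,0],"hand":1},{"dr":[0,0,0],"offset":[0.26,0.26,0],"hand":1},{"dr":[0,0,0],"offset":[0.25,0.26,0],"hand":1},{"dr":[0,0,0],"offset":[0,0,0],"hand":1}]}}

```text
time_s: 14.7
eef_pos: [468.8, -42.6, 156.0]
ee_rot: [-0.001, 0.086, 0.996, 0.0]
force: [-0.0, -0.2, 0.4]
grip_width: 1.0
grip_force: 0.0
```

{"api": "arm_command", "payload": {"increments": [{"dr":[0,0,0],"offset":[0,0,0],"hand":1},{"dr":[0,0,0],"offset":[0,0,0],"hand":1}]}}

```text
time_s: 14.9
eef_pos: [471.9, -46.5, 156.2]
ee_rot: [0.0, 0.088, 0.996, -0.0]
force: [0.3, 0.4, -0.5]
grip_width: 0.998
grip_force: 0.0
```

```bash
python3 -c "
from fit import *
import numpy as np
im,i=snap('side','sd1')
for x in ((475,-48),(444,43),(454,144)): p,f=fit(im,i,x); print(p.round(1),np.degrees(p[2]).round(1),round(f))
p,f=fit(im,i,(648,-292),8,[-.18]); print(p,f)
plan([474.4,-47.7,43],169.6)"
```

```text
[474.5 -47.8   2.9] 163.9 116
[443.5  49.    2.7] 154.3 159
[480.  127.9   2.8] 159.3 516
[ 6.43534210e+02 -3.07777895e+02 -3.45192864e-01] 472.0
offset units [-0.022  -0.0049  0.9428]
dr units [-0.0003  0.0003  0.0056]
```

{"api": "arm_command", "payload": {"increments": [{"dr":[0,0,0.005],"offset":[-0.022,-0.005,0.35],"hand":1},{"dr":[0,0,0],"offset":[0,0,0.4],"hand":1},{"dr":[0,0,0],"offset":[0,0,0.19],"hand":1},{"dr":[0,0,0],"offset":[0,0,0],"hand":1},{"dr":[0,0,0],"offset":[0,0,0],"hand":1}]}}

```text
time_s: 15.45
eef_pos: [474.5, -47.5, 44.0]
ee_rot: [0.0, 0.09, 0.996, -0.0]
force: [-0.5, 0.3, -0.1]
grip_width: 1.0
grip_force: 0.0
```

{"api": "arm_command", "payload": {"increments": [{"dr":[0,0,0],"offset":[0,0,0],"hand":-1},{"dr":[0,0,0],"offset":[0,0,0],"hand":-1},{"dr":[0,0,0],"offset":[0,0,0],"hand":-1},{"dr":[0,0,0],"offset":[0,0,0],"hand":-1},{"dr":[0,0,0],"offset":[0,0,0],"hand":-1},{"dr":[0,0,0],"offset":[0,0,0],"hand":-1}]}}

```text
time_s: 16.05
eef_pos: [474.2, -46.9, 44.3]
ee_rot: [0.001, 0.09, 0.996, -0.0]
force: [-1.9, 0.3, 6.8]
grip_width: 0.335
grip_force: 59.4
```

```bash
cat >> h.py <<'E'
def edgex(f,byaw,zt=40):
    """near top-edge position of held block along tool x (expects 25): red->grey dark-to-light step column scan"""
    p,R=tool(); im,i=snap('wrist',f); g=im.astype(float).mean(2)
    M=R.as_matrix(); out=[]
    for y in (-24,24):
        xs=np.arange(18,34,.25); X=p+np.outer(xs,M[:,0])+y*M[:,1]; X[:,2]=p[2]-43+zt+(0)
        uv=proj(i,X).astype(np.float32); v=cv2.remap(g.astype(np.float32),uv[:,0].copy(),uv[:,1].copy(),cv2.INTER_LINEAR).ravel()
        d=np.gradient(cv2.GaussianBlur(v.reshape(-1,1),(1,9),1.5).ravel()); k=np.argmin(d); out.append((xs[k],round(float(d[k]),1)))
    print("edge x (25 ideal)",out)
E
python3 -c "
from h import *
state(); edgex('w4',0)"
```

```text
t 16.05 p [474.2 -46.9  44.3] yaw(x-axis) deg 169.69 zax [ 1.1e-03 -3.0e-04 -1.0e+00] F [-1.9  0.3  6.8] w 0.335 gf 59.4
edge x (25 ideal) [(np.float64(25.25), -8.3), (np.float64(25.75), -8.5)]
```

{"api": "arm_command", "payload": {"increments": [{"dr":[0,0,0],"offset":[0,0,-0.3],"hand":-1},{"dr":[0,0,0],"offset":[0,0,-0.3],"hand":-1},{"dr":[0,0,0],"offset":[0,0,0],"hand":-1}]}}

```text
time_s: 16.4
eef_pos: [475.8, -47.4, 119.2]
ee_rot: [0.004, 0.09, 0.996, -0.001]
force: [0.1, -0.8, -4.7]
grip_width: 0.338
grip_force: 61.8
```

```bash
python3 -c "
from h import *
place(2,gap=4,z=52.3)"
```

```text
t 16.4 p [475.8 -47.4 119.2] yaw(x-axis) deg 169.7 zax [ 0.0071 -0.0025 -1.    ] F [ 0.1 -0.8 -4.7] w 0.338 gf 61.8
offset units [-1.2595 -1.7193  0.0693]
dr units [-0.0016  0.0094  0.0002]
```

{"api": "arm_command", "payload": {"increments": [{"dr":[0,0,0],"offset":[-0.21,-0.287,0],"hand":-1},{"dr":[0,0,0],"offset":[-0.21,-0.287,0],"hand":-1},{"dr":[0,0,0],"offset":[-0.21,-0.287,0],"hand":-1},{"dr":[0,0,0],"offset":[-0.21,-0.287,0],"hand":-1},{"dr":[0,0,0],"offset":[-0.21,-0.285,0],"hand":-1},{"dr":[0,0,0],"offset":[-0.21,-0.285,0],"hand":-1},{"dr":[0,0,0],"offset":[0,0,0],"hand":-1},{"dr":[0,0,0],"offset":[0,0,0],"hand":-1}]}}

```text
time_s: 17.2
eef_pos: [585.0, -276.7, 113.3]
ee_rot: [-0.001, 0.09, 0.996, 0.001]
force: [-0.3, 0.9, -3.2]
grip_width: 0.338
grip_force: 61.6
```

```bash
python3 -c "
from h import *
place(2,gap=4,z=52.3,up=3);platepos()"
```

```text
t 17.2 p [ 585.  -276.7  113.3] yaw(x-axis) deg 169.63 zax [-0.0027  0.0021 -1.    ] F [-0.3  0.9 -3.2] w 0.338 gf 61.6
offset units [-0.0242 -0.0024  0.4832]
dr units [ 0.002  -0.0039 -0.0013]
t 17.2 p [ 585.  -276.7  113.3] yaw(x-axis) deg 169.63 zax [-0.0027  0.0021 -1.    ] F [-0.3  0.9 -3.2] w 0.338 gf 61.6
plate xy 28.27 1.2
```

```bash
sed -i 's/-\.18)/-.17543)/; s/a=-\.18;/a=-.17543;/' h.py; grep -n "17543" h.py | wc -l; python3 -c "
from h import *
place(2,gap=4,z=52.3,up=3);platepos()"
```

```text
2
t 17.2 p [ 585.  -276.7  113.3] yaw(x-axis) deg 169.63 zax [-0.0027  0.0021 -1.    ] F [-0.3  0.9 -3.2] w 0.338 gf 61.6
offset units [-0.0242 -0.0012  0.4832]
dr units [ 0.002  -0.0039 -0.0071]
t 17.2 p [ 585.  -276.7  113.3] yaw(x-axis) deg 169.63 zax [-0.0027  0.0021 -1.    ] F [-0.3  0.9 -3.2] w 0.338 gf 61.6
plate xy 28.27 1.07
```

{"api": "arm_command", "payload": {"increments": [{"dr":[0,0,-0.007],"offset":[-0.022,0,0.3],"hand":-1},{"dr":[0,0,0],"offset":[0,0,0.18],"hand":-1},{"dr":[0,0,0],"offset":[0,0,0],"hand":-1},{"dr":[0,0,0],"offset":[0,-0.015,0],"hand":-1},{"dr":[0,0,0],"offset":[0,-0.015,0],"hand":-1},{"dr":[0,0,0],"offset":[0,-0.008,0],"hand":-1},{"dr":[0,0,0],"offset":[0,0,0],"hand":-1}]}}

```text
time_s: 17.9
eef_pos: [587.8, -281.6, 58.8]
ee_rot: [0.001, 0.087, 0.996, -0.0]
force: [0.9, 1.8, -3.1]
grip_width: 0.336
grip_force: 62.3
```

```bash
python3 -c "
from h import *
platepos()"
```

```text
t 17.9 p [ 587.8 -281.6   58.8] yaw(x-axis) deg 169.99 zax [ 1.3e-03 -2.0e-04 -1.0e+00] F [ 0.9  1.8 -3.1] w 0.336 gf 62.3
plate xy 31.95 -3.19
```

{"api": "arm_command", "payload": {"increments": [{"dr":[0,0,0],"offset":[0.006,0,0.035],"hand":-1},{"dr":[0,0,0],"offset":[0,-0.006,0.015],"hand":-1},{"dr":[0,0,0],"offset":[0,-0.004,0.008],"hand":-1},{"dr":[0,0,0],"offset":[0,0,0],"hand":-1}]}}

```text
time_s: 18.3
eef_pos: [586.9, -281.6, 52.1]
ee_rot: [0.0, 0.087, 0.996, 0.001]
force: [-1.9, 7.6, 8.5]
grip_width: 0.335
grip_force: 63.6
```

```bash
python3 -c "
from h import *
platepos()"
```

```text
t 18.3 p [ 586.9 -281.6   52.1] yaw(x-axis) deg 170.0 zax [ 4.0e-04  1.8e-03 -1.0e+00] F [-1.9  7.6  8.5] w 0.335 gf 63.6
plate xy 31.03 -3.42
```

Seated. Release and go to C.

{"api": "arm_command", "payload": {"increments": [{"dr":[0,0,0],"offset":[0,0,0],"hand":1},{"dr":[0,0,0],"offset":[0,0,0],"hand":1},{"dr":[0,0,0],"offset":[0,0,0],"hand":1},{"dr":[0,0,0],"offset":[0,0,-0.2],"hand":1},{"dr":[0,0,0],"offset":[0,0,-0.4],"hand":1},{"dr":[0,0,0],"offset":[0,0,-0.3],"hand":1},{"dr":[0,0,0],"offset":[0,0,0],"hand":1}]}}

```text
time_s: 19.0
eef_pos: [588.3, -284.3, 164.9]
ee_rot: [0.004, 0.087, 0.996, -0.003]
force: [0.2, 0.1, -0.3]
grip_width: 0.999
grip_force: 0.0
```

```bash
python3 -c "
from h import *
plan([440,40,180],143.3)"
```

```text
offset units [ 1.6855  2.4458 -0.1533]
dr units [-0.0034  0.013   0.5932]
```

{"api": "arm_command", "payload": {"increments": [{"dr":[0,0,0],"offset":[0.21,0.305,0],"hand":1},{"dr":[0,0,0],"offset":[0.21,0.305,0],"hand":1},{"dr":[0,0,0],"offset":[0.21,0.305,0],"hand":1},{"dr":[0,0,0],"offset":[0.21,0.305,0],"hand":1},{"dr":[0,0,0],"offset":[0.21,0.305,0],"hand":1},{"dr":[0,0,0],"offset":[0.21,0.305,0],"hand":1},{"dr":[0,0,0],"offset":[0.21,0.305,0],"hand":1},{"dr":[0,0,0],"offset":[0.21,0.305,0],"hand":1}]}}

```text
time_s: 19.8
eef_pos: [437.8, 41.8, 158.6]
ee_rot: [0.0, 0.087, 0.996, -0.0]
force: [0.6, 0.0, -0.2]
grip_width: 0.999
grip_force: 0.0
```

{"api": "arm_command", "payload": {"increments": [{"dr":[0,0,0.15],"offset":[0,0,0],"hand":1},{"dr":[0,0,0.15],"offset":[0,0,0],"hand":1},{"dr":[0,0,0.15],"offset":[0,0,0],"hand":1},{"dr":[0,0,0.145],"offset":[0,0,0],"hand":1},{"dr":[0,0,0],"offset":[0,0,0],"hand":1},{"dr":[0,0,0],"offset":[0,0,0],"hand":1}]}}

```text
time_s: 20.4
eef_pos: [438.8, 40.5, 158.7]
ee_rot: [-0.0, 0.314, 0.949, -0.0]
force: [-0.4, 0.0, 0.3]
grip_width: 1.0
grip_force: 0.0
```

```bash
python3 -c "
from fit import *
state()
im,i=snap('wrist','w5')
for x,y in (((444,43),[2.5]),((454,144),[.11])): p,f=fit(im,i,x,0,y); print(p.round(1),np.degrees(p[2]).round(1),round(f))
plan([444.1,42.8,44],143.3)"
```

```text
t 20.4 p [438.8  40.5 158.7] yaw(x-axis) deg 143.39 zax [-2.e-04 -1.e-04 -1.e+00] F [-0.4  0.   0.3] w 1.0 gf 0.0
[443.9  42.7   2.5] 141.7 226
[490.2 111.8  -1. ] -58.4 4377
offset units [-0.024   0.0415  0.9563]
dr units [-0.0002 -0.0001  0.0016]
```

View pics/w5.png

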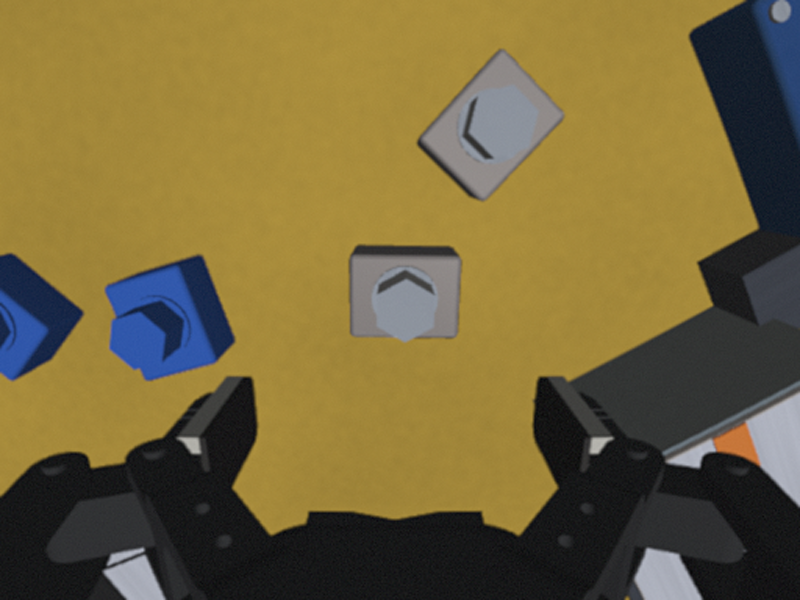

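C is squared under the gripper at (405,300). D, at (490,125), looks displaced; I'll re-measure it after placing C.

{"api": "arm_command", "payload": {"increments": [{"dr":[0,0,0.005],"offset":[-0.024,0.041,0.3],"hand":1},{"dr":[0,0,0],"offset":[0,0,0.4],"hand":1},{"dr":[0,0,0],"offset":[0,0,0.25],"hand":1},{"dr":[0,0,0],"offset":[0,0,0],"hand":1},{"dr":[0,0,0],"offset":[0,0,0],"hand":1}]}}

```text
time_s: 20.95
eef_pos: [444.6, 42.8, 45.7]
ee_rot: [0.0, 0.317, 0.948, 0.0]
force: [0.0, -0.4, 0.9]
grip_width: 1.002
grip_force: 0.0
```

{"api": "arm_command", "payload": {"increments": [{"dr":[0,0,0],"offset":[0,0,0],"hand":-1},{"dr":[0,0,0],"offset":[0,0,0],"hand":-1},{"dr":[0,0,0],"offset":[0,0,0],"hand":-1},{"dr":[0,0,0],"offset":[0,0,0],"hand":-1},{"dr":[0,0,0],"offset":[0,0,0],"hand":-1},{"dr":[0,0,0],"offset":[0,0,0],"hand":-1}]}}

```text
time_s: 21.55
eef_pos: [444.6, 42.8, 45.8]
ee_rot: [0.001, 0.317, 0.948, 0.0]
force: [-0.4, 0.3, 7.3]
grip_width: 0.337
grip_force: 59.8
```

```bash
python3 -c "
from h import *
state(); edgex('w6',0)"
```

```text
t 21.55 p [444.6  42.8  45.8] yaw(x-axis) deg 143.01 zax [ 1.3e-03 -2.0e-04 -1.0e+00] F [-0.4  0.3  7.3] w 0.337 gf 59.8
edge x (25 ideal) [(np.float64(26.75), -8.6), (np.float64(26.25), -8.8)]
```

{"api": "arm_command", "payload": {"increments": [{"dr":[0,0,0],"offset":[0,0,-0.3],"hand":-1},{"dr":[0,0,0],"offset":[0,0,-0.4],"hand":-1},{"dr":[0,0,-0.15],"offset":[0,0,0],"hand":-1},{"dr":[0,0,-0.15],"offset":[0,0,0],"hand":-1},{"dr":[0,0,-0.15],"offset":[0,0,0],"hand":-1},{"dr":[0,0,-0.15],"offset":[0,0,0],"hand":-1},{"dr":[0,0,0],"offset":[0,0,0],"hand":-1}]}}

```text
time_s: 22.3
eef_pos: [443.9, 42.9, 128.8]
ee_rot: [-0.0, 0.087, 0.996, 0.0]
force: [-0.5, -0.7, -1.8]
grip_width: 0.335
grip_force: 61.3
```

```bash
python3 -c "
from h import *
place(3,gap=4,z=52.3)"
```

```text
t 22.3 p [443.9  42.9 128.8] yaw(x-axis) deg 170.06 zax [-5.e-04  1.e-04 -1.e+00] F [-0.5 -0.7 -1.8] w 0.335 gf 61.3
offset units [-1.124  -2.4204  0.1372]
dr units [-0.     -0.0007  0.0025]
```

{"api": "arm_command", "payload": {"increments": [{"dr":[0,0,0],"offset":[-0.14,-0.302,0],"hand":-1},{"dr":[0,0,0],"offset":[-0.14,-0.302,0],"hand":-1},{"dr":[0,0,0],"offset":[-0.14,-0.302,0],"hand":-1},{"dr":[0,0,0],"offset":[-0.14,-0.302,0],"hand":-1},{"dr":[0,0,0],"offset":[-0.14,-0.302,0],"hand":-1},{"dr":[0,0,0],"offset":[-0.14,-0.302,0],"hand":-1},{"dr":[0,0,0],"offset":[-0.14,-0.302,0],"hand":-1},{"dr":[0,0,0],"offset":[-0.14,-0.302,0],"hand":-1}]}}

```text
time_s: 23.1
eef_pos: [526.2, -267.5, 128.7]
ee_rot: [-0.0, 0.089, 0.996, 0.0]
force: [0.2, 0.3, -2.9]
grip_width: 0.333
grip_force: 61.3
```

{"api": "arm_command", "payload": {"increments": [{"dr":[0,0,0],"offset":[0,0,0],"hand":-1},{"dr":[0,0,0],"offset":[0,0,0],"hand":-1},{"dr":[0,0,0],"offset":[0,0,0],"hand":-1}]}}

```text
time_s: 23.4
eef_pos: [525.9, -265.1, 128.7]
ee_rot: [-0.0, 0.088, 0.996, 0.0]
force: [0.6, -0.4, -2.6]
grip_width: 0.335
grip_force: 61.4
```

```bash
python3 -c "
from h import *
place(3,gap=4,z=53.8,up=4,dx=-.5);platepos()"
```

```text
t 23.4 p [ 525.9 -265.1  128.7] yaw(x-axis) deg 169.94 zax [-8.e-04  8.e-04 -1.e+00] F [ 0.6 -0.4 -2.6] w 0.335 gf 61.4
offset units [-0.0123 -0.0105  0.5908]
dr units [ 0.0008 -0.0011 -0.0001]
t 23.4 p [ 525.9 -265.1  128.7] yaw(x-axis) deg 169.94 zax [-8.e-04  8.e-04 -1.e+00] F [ 0.6 -0.4 -2.6] w 0.335 gf 61.4
plate xy -31.91 2.22
```

{"api": "arm_command", "payload": {"increments": [{"dr":[0,0,0],"offset":[-0.01,-0.01,0.39],"hand":-1},{"dr":[0,0,0],"offset":[0,0,0.2],"hand":-1},{"dr":[0,0,0],"offset":[0,0,0],"hand":-1},{"dr":[0,0,0],"offset":[0,-0.015,0],"hand":-1},{"dr":[0,0,0],"offset":[0,-0.015,0.01],"hand":-1},{"dr":[0,0,0],"offset":[0,-0.008,0],"hand":-1},{"dr":[0,0,0],"offset":[0,0,0],"hand":-1}]}}

```text
time_s: 24.1
eef_pos: [527.0, -271.0, 58.3]
ee_rot: [0.001, 0.087, 0.996, 0.001]
force: [1.4, 6.2, -0.6]
grip_width: 0.339
grip_force: 63.1
```

```bash
python3 -c "
from h import *
platepos()"
```

```text
t 24.1 p [ 527.  -271.    58.3] yaw(x-axis) deg 169.97 zax [ 0.0019  0.0011 -1.    ] F [ 1.4  6.2 -0.6] w 0.339 gf 63.1
plate xy -29.77 -3.42
```

{"api": "arm_command", "payload": {"increments": [{"dr":[0,0,0],"offset":[0.006,0,0.02],"hand":-1},{"dr":[0,0,0],"offset":[0,0,0.015],"hand":-1},{"dr":[0,0,0],"offset":[0,0,0.008],"hand":-1},{"dr":[0,0,0],"offset":[0,0,0],"hand":-1}]}}

```text
time_s: 24.5
eef_pos: [526.2, -270.9, 53.2]
ee_rot: [0.001, 0.087, 0.996, 0.001]
force: [1.5, 6.6, 1.5]
grip_width: 0.336
grip_force: 63.2
```

```bash
python3 -c "
from h import *
platepos()"
```

```text
t 24.5 p [ 526.2 -270.9   53.2] yaw(x-axis) deg 169.99 zax [ 0.0015  0.001  -1.    ] F [1.5 6.6 1.5] w 0.336 gf 63.2
plate xy -30.56 -3.4
```

{"api": "arm_command", "payload": {"increments": [{"dr":[0,0,0],"offset":[0,0,0.006],"hand":-1},{"dr":[0,0,0],"offset":[0,0,0],"hand":1},{"dr":[0,0,0],"offset":[0,0,0],"hand":1},{"dr":[0,0,0],"offset":[0,0,0],"hand":1},{"dr":[0,0,0],"offset":[0,0,-0.2],"hand":1},{"dr":[0,0,0],"offset":[0,0,-0.4],"hand":1},{"dr":[0,0,0],"offset":[0,0,-0.4],"hand":1},{"dr":[0,0,0],"offset":[0,0,-0.4],"hand":1}]}}

```text
time_s: 25.3
eef_pos: [525.3, -271.8, 221.3]
ee_rot: [0.0, 0.087, 0.996, -0.0]
force: [0.1, -0.1, -0.7]
grip_width: 1.001
grip_force: 0.0
```

```bash
python3 -c "
from h import *
plan([410,110,220],180)"
```

```text
offset units [1.4999 2.9657 0.0093]
dr units [-0.0005  0.0004 -0.2226]
```

{"api": "arm_command", "payload": {"increments": [{"dr":[0,0,0],"offset":[0.187,0.37,0],"hand":1},{"dr":[0,0,0],"offset":[0.187,0.37,0],"hand":1},{"dr":[0,0,0],"offset":[0.187,0.37,0],"hand":1},{"dr":[0,0,0],"offset":[0.187,0.37,0],"hand":1},{"dr":[0,0,0],"offset":[0.187,0.37,0],"hand":1},{"dr":[0,0,0],"offset":[0.187,0.37,0],"hand":1},{"dr":[0,0,0],"offset":[0.187,0.37,0],"hand":1},{"dr":[0,0,0],"offset":[0.187,0.37,0],"hand":1}]}}

```text
time_s: 26.1
eef_pos: [409.7, 110.7, 219.5]
ee_rot: [0.001, 0.088, 0.996, 0.0]
force: [1.8, 0.3, -0.1]
grip_width: 0.997
grip_force: 0.0
```

{"api": "arm_command", "payload": {"increments": [{"dr":[0,0,-0.11],"offset":[0,0,0],"hand":1},{"dr":[0,0,-0.11],"offset":[0,0,0],"hand":1},{"dr":[0,0,0],"offset":[0,0,0],"hand":1},{"dr":[0,0,0],"offset":[0,0,0],"hand":1}]}}

```text
time_s: 26.5
eef_pos: [410.6, 109.0, 219.2]
ee_rot: [0.0, 0.002, 1.0, -0.0]
force: [0.0, 0.2, -0.5]
grip_width: 0.999
grip_force: 0.0
```

```bash
python3 -c "
from fit import *
state()
im,i=snap('wrist','w7')
for y in ([.11],np.arange(0,3.1,.3)): p,f=fit(im,i,(450,142),0,y); print(p.round(1),np.degrees(p[2]).round(1),round(f))
q=cv2.imread('pics/w7.png')
"
```

```text
t 26.5 p [410.6 109.  219.2] yaw(x-axis) deg 179.74 zax [ 4.e-04 -1.e-04 -1.e+00] F [ 0.   0.2 -0.5] w 0.999 gf 0.0
[3.957e+02 1.356e+02 2.000e-01] 9.8 137
[396.  136.5   2.1] 122.1 1024
```

View pics/w7.png

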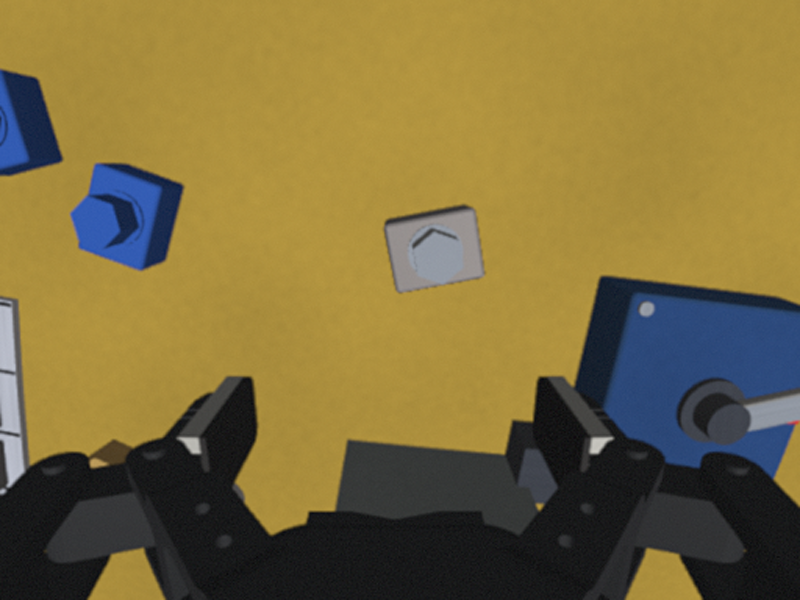

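D was knocked aside and is now at pixel (435,250). The fit gives (395.7, 135.6) with yaw 9.8°, which matches the picture.

```bash
python3 -c "
from h import *
plan([395.9,135.6,45],189.8)"
```

```text
offset units [0.1243 0.2215 1.4513]
dr units [-1.000e-04  4.000e-04 -2.234e-01]
```

{"api": "arm_command", "payload": {"increments": [{"dr":[0,0,0],"offset":[0.124,0.221,0],"hand":1},{"dr":[0,0,-0.11],"offset":[0,0,0.25],"hand":1},{"dr":[0,0,-0.113],"offset":[0,0,0.25],"hand":1},{"dr":[0,0,0],"offset":[0,0,0.4],"hand":1},{"dr":[0,0,0],"offset":[0,0,0.35],"hand":1},{"dr":[0,0,0],"offset":[0,0,0.2],"hand":1},{"dr":[0,0,0],"offset":[0,0,0],"hand":1},{"dr":[0,0,0],"offset":[0,0,0],"hand":1}]}}

```text
time_s: 27.35
eef_pos: [396.2, 135.6, 45.8]
ee_rot: [0.0, -0.086, 0.996, -0.0]
force: [0.9, 0.0, 1.2]
grip_width: 1.002
grip_force: 0.0
```

{"api": "arm_command", "payload": {"increments": [{"dr":[0,0,0],"offset":[0,0,0],"hand":-1},{"dr":[0,0,0],"offset":[0,0,0],"hand":-1},{"dr":[0,0,0],"offset":[0,0,0],"hand":-1},{"dr":[0,0,0],"offset":[0,0,0],"hand":-1},{"dr":[0,0,0],"offset":[0,0,0],"hand":-1},{"dr":[0,0,0],"offset":[0,0,0],"hand":-1}]}}

```text
time_s: 27.95
eef_pos: [396.0, 135.8, 45.7]
ee_rot: [0.001, -0.087, 0.996, -0.0]
force: [-1.4, 2.0, 7.6]
grip_width: 0.338
grip_force: 59.7
```

```bash
python3 -c "
from h import *
state(); edgex('w8',0)"
```

```text
t 27.95 p [396.  135.8  45.7] yaw(x-axis) deg -170.06 zax [ 0.0011  0.     -1.    ] F [-1.4  2.   7.6] w 0.338 gf 59.7
edge x (25 ideal) [(np.float64(26.0), -7.1), (np.float64(26.0), -7.4)]
```

{"api": "arm_command", "payload": {"increments": [{"dr":[0,0,0],"offset":[0,0,-0.3],"hand":-1},{"dr":[0,0,0],"offset":[0,0,-0.4],"hand":-1},{"dr":[0,0,0.15],"offset":[0,0,0],"hand":-1},{"dr":[0,0,0.15],"offset":[0,0,0],"hand":-1},{"dr":[0,0,0.145],"offset":[0,0,0],"hand":-1},{"dr":[0,0,0],"offset":[0,0,0],"hand":-1},{"dr":[0,0,0],"offset":[0,0,0],"hand":-1}]}}

```text
time_s: 28.7
eef_pos: [395.5, 135.8, 129.0]
ee_rot: [-0.0, 0.086, 0.996, -0.0]
force: [-0.1, -0.4, -2.6]
grip_width: 0.339
grip_force: 61.0
```

```bash
python3 -c "
from h import *
place(4,gap=4,z=52.3)"
```

```text
t 28.7 p [395.5 135.8 129. ] yaw(x-axis) deg 170.08 zax [-3.e-04 -0.e+00 -1.e+00] F [-0.1 -0.4 -2.6] w 0.339 gf 61.0
offset units [-1.1366 -3.1126  0.1389]
dr units [-0.0001 -0.0004  0.003 ]
```

{"api": "arm_command", "payload": {"increments": [{"dr":[0,0,0],"offset":[-0.126,-0.345,0],"hand":-1},{"dr":[0,0,0],"offset":[-0.126,-0.345,0],"hand":-1},{"dr":[0,0,0],"offset":[-0.126,-0.345,0],"hand":-1},{"dr":[0,0,0],"offset":[-0.126,-0.345,0],"hand":-1},{"dr":[0,0,0],"offset":[-0.126,-0.345,0],"hand":-1},{"dr":[0,0,0],"offset":[-0.126,-0.345,0],"hand":-1},{"dr":[0,0,0],"offset":[-0.126,-0.345,0],"hand":-1},{"dr":[0,0,0],"offset":[-0.126,-0.345,0],"hand":-1}]}}

```text
time_s: 29.5
eef_pos: [456.6, -213.4, 128.9]
ee_rot: [-0.0, 0.087, 0.996, 0.0]
force: [1.3, 0.4, -2.0]
grip_width: 0.334
grip_force: 61.0
```

{"api": "arm_command", "payload": {"increments": [{"dr":[0,0,0],"offset":[-0.126,-0.345,0],"hand":-1},{"dr":[0,0,0],"offset":[0,0,0],"hand":-1},{"dr":[0,0,0],"offset":[0,0,0],"hand":-1},{"dr":[0,0,0],"offset":[0,0,0],"hand":-1}]}}

```text
time_s: 29.9
eef_pos: [464.2, -254.0, 128.8]
ee_rot: [-0.0, 0.087, 0.996, 0.0]
force: [-0.3, 0.7, -2.0]
grip_width: 0.335
grip_force: 61.1
```

```bash
python3 -c "
from h import *
place(4,gap=4,z=53.7,up=4,dx=-.3);platepos()"
```

```text
t 29.9 p [ 464.2 -254.   128.8] yaw(x-axis) deg 170.02 zax [-7.e-04  8.e-04 -1.e+00] F [-0.3  0.7 -2. ] w 0.335 gf 61.1
offset units [-0.0166 -0.0122  0.5925]
dr units [ 0.0009 -0.0011  0.0015]
t 29.9 p [ 464.2 -254.   128.8] yaw(x-axis) deg 170.02 zax [-7.e-04  8.e-04 -1.e+00] F [-0.3  0.7 -2. ] w 0.335 gf 61.1
plate xy -94.64 2.41
```

{"api": "arm_command", "payload": {"increments": [{"dr":[0,0,0],"offset":[-0.01,-0.012,0.39],"hand":-1},{"dr":[0,0,0],"offset":[0,0,0.2],"hand":-1},{"dr":[0,0,0],"offset":[0,0,0],"hand":-1},{"dr":[0,0,0],"offset":[0,-0.015,0],"hand":-1},{"dr":[0,0,0],"offset":[0,-0.015,0.01],"hand":-1},{"dr":[0,0,0],"offset":[0,-0.006,0],"hand":-1},{"dr":[0,0,0],"offset":[0,0,0.02],"hand":-1},{"dr":[0,0,0],"offset":[0,0,0],"hand":-1}]}}

```text
time_s: 30.7
eef_pos: [465.2, -259.8, 55.8]
ee_rot: [0.001, 0.088, 0.996, 0.001]
force: [3.1, 7.6, -1.5]
grip_width: 0.334
grip_force: 62.3
```

```bash
python3 -c "
from h import *
platepos()"
```

```text
t 30.7 p [ 465.2 -259.8   55.8] yaw(x-axis) deg 169.9 zax [ 0.0016  0.0012 -1.    ] F [ 3.1  7.6 -1.5] w 0.334 gf 62.3
plate xy -92.64 -3.15
```

{"api": "arm_command", "payload": {"increments": [{"dr":[0,0,0],"offset":[0.001,0,0.012],"hand":-1},{"dr":[0,0,0],"offset":[0,0,0.01],"hand":-1},{"dr":[0,0,0],"offset":[0,0,0],"hand":-1}]}}

```text
time_s: 31.0
eef_pos: [465.1, -259.8, 53.4]
ee_rot: [0.001, 0.088, 0.996, 0.001]
force: [1.6, 7.1, -0.5]
grip_width: 0.338
grip_force: 62.5
```

```bash
python3 -c "
from h import *
platepos()"
```

```text
t 31.0 p [ 465.1 -259.8   53.4] yaw(x-axis) deg 169.9 zax [ 0.0016  0.0011 -1.    ] F [ 1.6  7.1 -0.5] w 0.338 gf 62.5
plate xy -92.75 -3.18
```

{"api": "arm_command", "payload": {"increments": [{"dr":[0,0,0],"offset":[0,0,0.008],"hand":-1},{"dr":[0,0,0],"offset":[0,0,0],"hand":-1}]}}

```text
time_s: 31.2
eef_pos: [465.3, -259.8, 53.2]
ee_rot: [0.001, 0.088, 0.996, 0.0]
force: [0.7, 8.9, 8.1]
grip_width: 0.337
grip_force: 63.5
```

{"api": "arm_command", "payload": {"increments": [{"dr":[0,0,0],"offset":[0,0,0],"hand":1},{"dr":[0,0,0],"offset":[0,0,0],"hand":1},{"dr":[0,0,0],"offset":[0,0,0],"hand":1},{"dr":[0,0,0],"offset":[0,0,-0.2],"hand":1},{"dr":[0,0,0],"offset":[0,0,-0.4],"hand":1},{"dr":[0,0,0],"offset":[0,0,-0.4],"hand":1},{"dr":[0,0,0],"offset":[0,0.3,-0.2],"hand":1},{"dr":[0,0,0],"offset":[0,0.37,-0.2],"hand":1}]}}

```text
time_s: 32.0
eef_pos: [478.4, -182.3, 220.7]
ee_rot: [0.001, 0.089, 0.996, -0.001]
force: [0.4, 0.4, -0.7]
grip_width: 1.002
grip_force: 0.0
```

{"api": "arm_command", "payload": {"increments": [{"dr":[0,0,0],"offset":[0,0.37,-0.1],"hand":1},{"dr":[0,0,0],"offset":[0,0.37,-0.1],"hand":1},{"dr":[0,0,0],"offset":[0,0.37,-0.1],"hand":1},{"dr":[0,0,0],"offset":[0,0,0],"hand":1},{"dr":[0,0,0],"offset":[0,0,0],"hand":1}]}}

```text
time_s: 32.5
eef_pos: [501.9, -50.5, 255.1]
ee_rot: [0.0, 0.087, 0.996, -0.0]
force: [0.2, -0.2, -0.3]
grip_width: 1.001
grip_force: 0.0
```

Run:
```python
from plate import *
platepos()
im,i=snap("wrist","w9"); S=4
ims,js=snap("side","sd2")
for n in range(4):
    b=T2(V,(93-62*n,-3,8))[0]
    for m,c in((im,i),(ims,js)):
        uv=proj(c,b+[0,0,30])[0]; print(n+1,uv.round())
b=cv2.resize(ims,None,fx=S,fy=S,interpolation=cv2.INTER_CUBIC)
pr=lambda X:((proj(js,X)+.5)*S-.5).round().astype(int).reshape(-1,1,2)
for n in range(4):
    o=[*T2(V,(93-62*n,-3,8))[0][:2],V[2],8]
    cv2.polylines(b,[pr(T2(o,[(-25,-32,40),(25,-32,40),(25,32,40),(-25,32,40)]))],True,(0,0,255),1); cv2.polylines(b,[pr(T2(o,HEX[1::2]))],True,(0,255,0),1)
cv2.imwrite("pics/ov2.png",b[840:1200,960:1560][:600,:800])
```

```text
t 32.5 p [501.9 -50.5 255.1] yaw(x-axis) deg 170.01 zax [ 7.e-04 -6.e-04 -1.e+00] F [ 0.2 -0.2 -0.3] w 1.001 gf 0.0
plate xy -93.03 209.37
1 [103. 298.]
1 [351. 247.]
2 [ 97. 258.]
2 [327. 252.]
3 [ 90. 215.]
3 [303. 256.]
4 [ 82. 168.]
4 [278. 261.]
```

View pics/ov2.png

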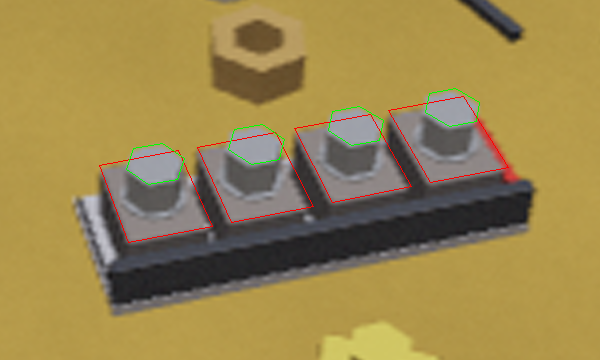

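The four blocks stand evenly in bays 1–4, flush on the fence with tops at (450,107), (357,127), (255,147) and (155,165). The outlines are off by a uniform 1 px or so. Now the crank.

```bash
python3 -c "
from h import *
plan([496.5,402.5,102],170)"
```

```text
offset units [0.7079 3.7189 1.2704]
dr units [-0.0003 -0.0007 -0.0033]
```

{"api": "arm_command", "payload": {"increments": [{"dr":[0,0,0],"offset":[0.07,0.372,0],"hand":0.2},{"dr":[0,0,0],"offset":[0.07,0.372,0],"hand":0.2},{"dr":[0,0,0],"offset":[0.07,0.372,0],"hand":0.2},{"dr":[0,0,0],"offset":[0.07,0.372,0],"hand":0.2},{"dr":[0,0,0],"offset":[0.07,0.372,0],"hand":0.2},{"dr":[0,0,0],"offset":[0.07,0.372,0],"hand":0.2},{"dr":[0,0,0],"offset":[0.07,0.372,0],"hand":0.2},{"dr":[0,0,0],"offset":[0.07,0.372,0],"hand":0.2}]}}

```text
time_s: 33.4
eef_pos: [498.6, 313.0, 254.4]
ee_rot: [-0.0, 0.089, 0.996, -0.0]
force: [1.4, -0.2, -0.6]
grip_width: 0.596
grip_force: 0.0
```

{"api": "arm_command", "payload": {"increments": [{"dr":[0,0,0],"offset":[0.07,0.372,0],"hand":0.2},{"dr":[0,0,0],"offset":[0.07,0.372,0],"hand":0.2},{"dr":[0,0,0],"offset":[0,0,0.3],"hand":0.2},{"dr":[0,0,0],"offset":[0,0,0.3],"hand":0.2},{"dr":[0,0,0],"offset":[0,0,0],"hand":0.2},{"dr":[0,0,0],"offset":[0,0,0],"hand":0.2}]}}

```text
time_s: 34.0
eef_pos: [498.2, 402.4, 183.5]
ee_rot: [-0.0, 0.089, 0.996, -0.0]
force: [-1.0, -0.3, 1.6]
grip_width: 0.602
grip_force: 0.0
```

```bash
python3 -c "
from h import *
state();plan([496.5,402.5,102],170); snap('wrist','w10')"
```

```text
t 34.0 p [498.2 402.4 183.5] yaw(x-axis) deg 169.82 zax [-1.e-04 -2.e-04 -1.e+00] F [-1.  -0.3  1.6] w 0.602 gf 0.0
offset units [ 0.014  -0.0018  0.6791]
dr units [-0.0002 -0.0001 -0.0041]
```

View pics/w10.png

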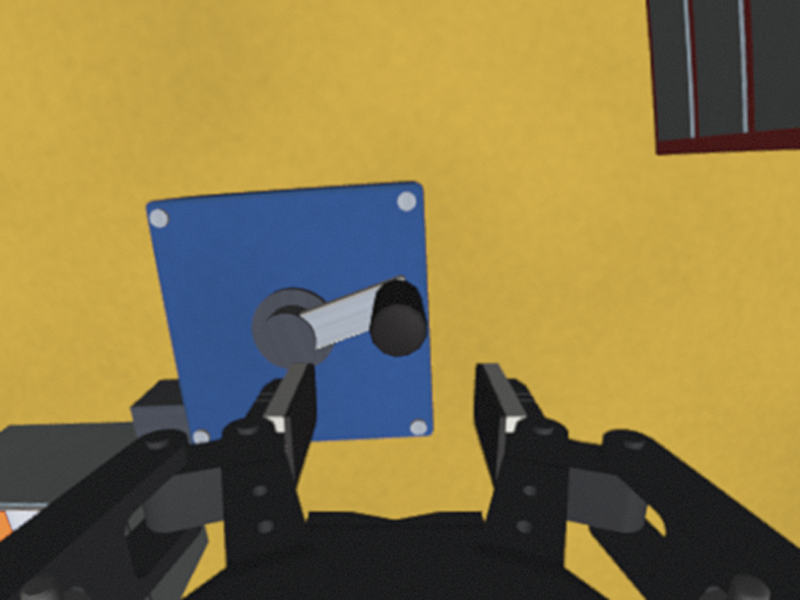

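Run:
```python
from fit import *
i=dict(np.load("pics/w10.npz"))
H=ray(i,np.array([(398,329)])/k,134)[0]; print("handle",H)
# hub top ellipse centre, gearbox corners
C=ray(i,np.array([(149,209),(422,185),(433,433)])/k,60); print(C.round(1), np.linalg.norm(np.diff(C,axis=0),axis=1))
cen=(C[0]+C[2])/2; e=C[1]-C[0]; print("gearbox centre",cen.round(1),"yaw",np.degrees(np.arctan2(e[1],e[0]))-90, "r",np.hypot(*(H-cen)[:2]))
d=H-np.array([509.3,339,0]); print("r old",np.hypot(*d[:2]))
```

```text
handle [495.80144588 403.21668405 134.        ]
[[424.9 272.5  60. ]
 [440.6 427.2  60. ]
 [594.4 409.1  60. ]] [155.50442653 154.87460693]
gearbox centre [509.7 340.8  60. ] yaw -5.794505772819193 r 63.96079214710699
r old 65.62006913472139
```

{"api": "arm_command", "payload": {"increments": [{"dr":[0,0,0],"offset":[0.02,0.003,0.2],"hand":0.2},{"dr":[0,0,0],"offset":[0,0,0.3],"hand":0.2},{"dr":[0,0,0],"offset":[0,0,0.17],"hand":0.2},{"dr":[0,0,0],"offset":[0,0,0],"hand":0.2},{"dr":[0,0,0],"offset":[0,0,0],"hand":-1},{"dr":[0,0,0],"offset":[0,0,0],"hand":-1},{"dr":[0,0,0],"offset":[0,0,0],"hand":-1},{"dr":[0,0,0],"offset":[0,0,0],"hand":-1}], "grip_force": 40}}

```text
time_s: 34.85
eef_pos: [496.2, 404.4, 105.3]
ee_rot: [0.002, 0.088, 0.996, 0.001]
force: [0.1, -1.8, 6.1]
grip_width: 0.29
grip_force: 39.0
```

```bash
cat > crank.py <<'E'
from h import *
A=np.array([509.6,339.6]); Y=-.1085
def crk():
    p,R=tool(); d=p[:2]-A; return (Y+np.pi/2-np.arctan2(d[1],d[0])),np.hypot(*d)
def steps(c0,cs,off=(0,0),r=65):
    """tool-frame offset units from commanded handle at c0 (as measured TCP) to each angle in cs"""
    p,R=tool(); last=p[:2]; yaw=Ro.as_matrix(R)[:2,:2]
    for c in cs:
        a=Y+np.pi/2-c; P=A+r*np.array([np.cos(a),np.sin(a)]); d=yaw.T@(P-last)/120; last=P; print(round(c,2),d.round(3).tolist())
E
python3 -c "
from crank import *
state(); c=crk(); print(c); steps(0,np.arange(-.3+.0,-.3+.38*17,.38)[1:])"
```

```text
t 34.85 p [496.2 404.4 105.3] yaw(x-axis) deg 169.91 zax [ 0.0041  0.0016 -1.    ] F [ 0.1 -1.8  6.1] w 0.29 gf 39.0
(np.float64(-0.31241772044286265), np.float64(66.15856679286487))
0.08 [-0.211, 0.03]
0.46 [-0.2, -0.041]
0.84 [-0.171, -0.113]
1.22 [-0.117, -0.168]
1.6 [-0.046, -0.199]
1.98 [0.031, -0.202]
2.36 [0.104, -0.176]
2.74 [0.162, -0.125]
3.12 [0.197, -0.056]
3.5 [0.204, 0.021]
3.88 [0.181, 0.095]
4.26 [0.133, 0.155]
4.64 [0.066, 0.194]
5.02 [-0.01, 0.204]
5.4 [-0.085, 0.186]
5.78 [-0.148, 0.141]
```

```bash
python3 -c "
from crank import *
steps(0,np.arange(1,9)*.25-.31,r=65.5)"
```

```text
-0.06 [-0.135, 0.029]
0.19 [-0.136, 0.0]
0.44 [-0.132, -0.033]
0.69 [-0.12, -0.065]
0.94 [-0.1, -0.093]
1.19 [-0.074, -0.114]
1.44 [-0.043, -0.129]
1.69 [-0.01, -0.136]
```

{"api": "arm_command", "payload": {"increments": [{"dr":[0,0,0],"offset":[-0.135,0.029,0],"hand":-1},{"dr":[0,0,0],"offset":[-0.136,0,0],"hand":-1},{"dr":[0,0,0],"offset":[-0.132,-0.033,0],"hand":-1},{"dr":[0,0,0],"offset":[-0.12,-0.065,0],"hand":-1},{"dr":[0,0,0],"offset":[-0.1,-0.093,0],"hand":-1},{"dr":[0,0,0],"offset":[-0.074,-0.114,0],"hand":-1},{"dr":[0,0,0],"offset":[-0.043,-0.129,0],"hand":-1},{"dr":[0,0,0],"offset":[-0.01,-0.136,0],"hand":-1}]}}

```text
time_s: 35.65
eef_pos: [571.9, 325.1, 105.2]
ee_rot: [0.0, 0.088, 0.996, 0.001]
force: [-12.3, 5.6, 9.3]
grip_width: 0.289
grip_force: 39.8
```

```bash
python3 -c "
from crank import *
state(); print(crk()); steps(0,np.arange(1,9)*.25+1.69,r=65)"
```

```text
t 35.65 p [571.9 325.1 105.2] yaw(x-axis) deg 169.92 zax [ 3.0e-04  2.8e-03 -1.0e+00] F [-12.3   5.6   9.3] w 0.289 gf 39.8
(np.float64(1.6904402342152194), np.float64(63.94162680926456))
1.94 [0.015, -0.133]
2.19 [0.056, -0.123]
2.44 [0.085, -0.105]
2.69 [0.108, -0.081]
2.94 [0.125, -0.052]
3.19 [0.134, -0.019]
3.44 [0.134, 0.014]
3.69 [0.127, 0.047]
```

```bash
sed -i 's/509.6,339.6/508.5,340.4/' crank.py; python3 -c "
from crank import *
print(crk()); steps(0,np.arange(1,9)*.25+1.69,r=65)"
```

```text
(np.float64(1.6985770442391144), np.float64(65.19621762742021))
1.94 [0.025, -0.128]
2.19 [0.056, -0.123]
2.44 [0.085, -0.105]
2.69 [0.108, -0.081]
2.94 [0.125, -0.052]
3.19 [0.134, -0.019]
3.44 [0.134, 0.014]
3.69 [0.127, 0.047]
```

{"api": "arm_command", "payload": {"increments": [{"dr":[0,0,0],"offset":[0.033,-0.127,0],"hand":-1},{"dr":[0,0,0],"offset":[0.056,-0.123,0],"hand":-1},{"dr":[0,0,0],"offset":[0.085,-0.105,0],"hand":-1},{"dr":[0,0,0],"offset":[0.108,-0.081,0],"hand":-1},{"dr":[0,0,0],"offset":[0.125,-0.052,0],"hand":-1},{"dr":[0,0,0],"offset":[0.134,-0.019,0],"hand":-1},{"dr":[0,0,0],"offset":[0.134,0.014,0],"hand":-1},{"dr":[0,0,0],"offset":[0.127,0.047,0],"hand":-1}]}}

```text
time_s: 36.45
eef_pos: [469.2, 288.3, 105.3]
ee_rot: [0.003, 0.088, 0.996, 0.0]
force: [3.5, -1.1, 6.2]
grip_width: 0.289
grip_force: 39.9
```

```bash
python3 -c "
from crank import *
state(); print(crk()); steps(0,np.arange(1,9)*.25+3.69,r=65)"
```

```text
t 36.45 p [469.2 288.3 105.3] yaw(x-axis) deg 169.88 zax [ 5.2e-03  4.0e-04 -1.0e+00] F [ 3.5 -1.1  6.2] w 0.289 gf 39.9
(np.float64(3.6792110964355436), np.float64(65.24865003244666))
3.94 [0.115, 0.081]
4.19 [0.089, 0.102]
4.44 [0.061, 0.121]
4.69 [0.029, 0.132]
4.94 [-0.005, 0.135]
5.19 [-0.038, 0.13]
5.44 [-0.069, 0.116]
5.69 [-0.095, 0.096]
```

Axis estimate now consistent (r = 65.2).

{"api": "arm_command", "payload": {"increments": [{"dr":[0,0,0],"offset":[0.113,0.08,0],"hand":-1},{"dr":[0,0,0],"offset":[0.089,0.102,0],"hand":-1},{"dr":[0,0,0],"offset":[0.061,0.121,0],"hand":-1},{"dr":[0,0,0],"offset":[0.029,0.132,0],"hand":-1},{"dr":[0,0,0],"offset":[-0.005,0.135,0],"hand":-1},{"dr":[0,0,0],"offset":[-0.038,0.13,0],"hand":-1},{"dr":[0,0,0],"offset":[-0.069,0.116,0],"hand":-1},{"dr":[0,0,0],"offset":[-0.095,0.096,0],"hand":-1}]}}

```text
time_s: 37.25
eef_pos: [478.7, 398.7, 105.2]
ee_rot: [0.002, 0.088, 0.996, 0.0]
force: [2.1, -9.9, 6.6]
grip_width: 0.289
grip_force: 40.1
```

```bash
python3 -c "
from crank import *
state(); print(crk()); steps(0,[5.9,6.1,6.283],r=65)"
```

```text
t 37.25 p [478.7 398.7 105.2] yaw(x-axis) deg 169.95 zax [ 4.1e-03  4.0e-04 -1.0e+00] F [ 2.1 -9.9  6.6] w 0.289 gf 40.1
(np.float64(-0.5816641747453406), np.float64(65.45593544420285))
5.9 [-0.094, 0.053]
6.1 [-0.102, 0.037]
6.28 [-0.098, 0.016]
```

{"api": "arm_command", "payload": {"increments": [{"dr":[0,0,0],"offset":[-0.094,0.046,0],"hand":-1},{"dr":[0,0,0],"offset":[-0.102,0.037,0],"hand":-1},{"dr":[0,0,0],"offset":[-0.098,0.016,0],"hand":-1},{"dr":[0,0,0],"offset":[0,0,0],"hand":-1},{"dr":[0,0,0],"offset":[0,0,0],"hand":-1}]}}

```text
time_s: 37.75
eef_pos: [515.7, 404.8, 105.3]
ee_rot: [0.003, 0.088, 0.996, 0.002]
force: [2.7, 3.4, 5.9]
grip_width: 0.293
grip_force: 40.1
```

```bash
python3 -c "
from crank import *
state(); print(crk()); steps(0,[6.283],r=65)"
```

```text
t 37.75 p [515.7 404.8 105.3] yaw(x-axis) deg 169.9 zax [ 0.0057  0.0039 -1.    ] F [2.7 3.4 5.9] w 0.293 gf 40.1
(np.float64(0.0031230111747579947), np.float64(64.85010007537441))
6.28 [0.002, 0.001]
```

Crank is at 6.286. Release straight up, retreat, and verify.

{"api": "arm_command", "payload": {"increments": [{"dr":[0,0,0],"offset":[0,0,0],"hand":0.2},{"dr":[0,0,0],"offset":[0,0,0],"hand":0.2},{"dr":[0,0,0],"offset":[0,0,0],"hand":0.2},{"dr":[0,0,0],"offset":[0,0,0],"hand":0.2},{"dr":[0,0,0],"offset":[0,0,-0.3],"hand":0.2},{"dr":[0,0,0],"offset":[0,0,-0.4],"hand":0.2},{"dr":[0,0,0],"offset":[0,0,-0.4],"hand":0.2},{"dr":[0,0,0],"offset":[0,0,0],"hand":0.2}]}}

```text
time_s: 38.55
eef_pos: [515.7, 404.6, 242.1]
ee_rot: [0.005, 0.088, 0.996, 0.003]
force: [0.0, 0.2, 0.6]
grip_width: 0.599
grip_force: 0.0
```

{"api": "arm_command", "payload": {"increments": [{"dr":[0,0,0],"offset":[0.4,0,0],"hand":0.2},{"dr":[0,0,0],"offset":[0.4,0,0],"hand":0.2},{"dr":[0,0,0],"offset":[0.2,0,0],"hand":0.2},{"dr":[0,0,0],"offset":[0,0,0],"hand":0.2},{"dr":[0,0,0],"offset":[0,0,0],"hand":0.2}]}}

```text
time_s: 39.05
eef_pos: [396.1, 424.7, 234.4]
ee_rot: [0.0, 0.088, 0.996, -0.0]
force: [0.6, 0.1, -0.2]
grip_width: 0.6
grip_force: 0.0
```

Run:
```python
from h import *
state()
a,_=snap("wrist","w11"); b,_=snap("side","sd3")
q=cv2.resize(a,(400,300),interpolation=cv2.INTER_AREA)
c=cv2.resize(b,(400,300)); s=b[90:300,170:400]; s=cv2.resize(s,(400,365))
d,_=snap("scene","s4"); e=cv2.resize(d[180:290,110:430],(400,138))
cv2.imwrite("pics/fin.png",np.vstack([np.hstack([cv2.resize(a[60:384,60:492],(400,300)),cv2.resize(d[150:285,230:430],(400,300))]),np.hstack([cv2.resize(b[80:280,200:400],(400,300)),cv2.resize(b[200:300,230:400],(400,300))])]))
```

```text
t 39.05 p [396.1 424.7 234.4] yaw(x-axis) deg 169.94 zax [ 3.e-04 -1.e-04 -1.e+00] F [ 0.6  0.1 -0.2] w 0.6 gf 0.0
```

View pics/fin.png

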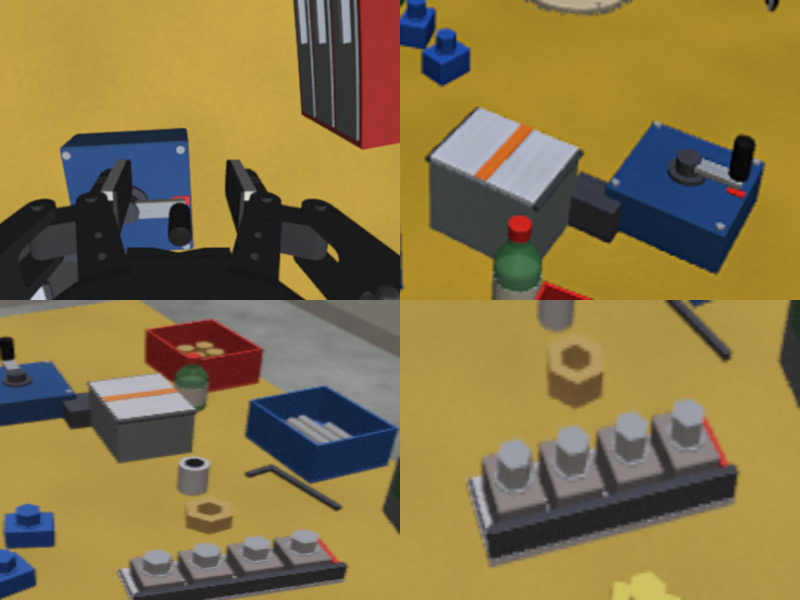

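Run:
```python
from crank import *
for f in ("s4","w11","w1","w10","s1","s2"):
    im=cv2.imread(f"pics/{f}_raw.png"); i=dict(np.load(f"pics/{f}.npz")); h=cv2.cvtColor(im,cv2.COLOR_BGR2HSV)
    m=((h[...,0]<8)|(h[...,0]>172))&(h[...,1]>150)&(h[...,2]>90)
    c=proj(i,[515.6,405,60])[0]; ys,xs=np.nonzero(m); s=np.hypot(xs-c[0],ys-c[1])<22
    if s.sum()<3: print(f,"none"); continue
    P=ray(i,np.c_[xs[s],ys[s]],60)[:,:2]-A
    R=np.hypot(*P.T); C=np.degrees(Y+np.pi/2-np.arctan2(P[:,1],P[:,0])); print(f,s.sum(),"r",R.min().round(),R.max().round(),"crank deg",C.min().round(1),C.mean().round(1),C.max().round(1))
```

```text
s4 27 r 53.0 75.0 crank deg -4.9 0.1 5.5
w11 61 r 55.0 75.0 crank deg -4.0 -0.2 7.2
w1 30 r 57.0 77.0 crank deg 0.9 4.3 7.2
w10 none
s1 31 r 53.0 75.0 crank deg -6.9 -0.7 5.5
s2 31 r 53.0 75.0 crank deg -6.9 -0.7 5.5
```

The red mark centre lies within about 1° of where the handle stands. The guard is shut, the blocks are in their bays and the neighbouring items are undisturbed.

```bash
python3 -c "
from rig import ctrl
print(ctrl.finish_job())"
```

```text
the job is handed in; nothing more can be done
None
```

Job handed in at about 39 s: guard shut (plain flap first, then lipped), all four grey holders flush in bays 1–4, and the crank wound to the red mark plus one full turn, its handle within about 1° of the mark by camera; the hand-in returned no verdict.

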